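Clear the drop box hatch and lock its cover with the cam

ROBOT

A 6-joint arm with a two-finger parallel gripper is mounted at the origin on the work surface. World frame = base frame: x ahead of the robot, y to its left, z up, the work surface at z = 0. Lengths are in m, angles in rad, forces in N, time in s.
With the tool pointing down it reaches from about 0.4 to 0.925 m from the base axis. Payload 12.5 kg.
Tool frame: the origin (TCP) lies at the very end of the fingers, on their centre line; the grasp point (between the pads) lies arm.hold_point_z behind it (arm.hold_point_z is the distance from the TCP to the grasp point, in m); y points along the fingers, z is the direction in which the jaws open and shut, and the axes are right-handed (so a half turn about y gives the same grasp; the last joint's range is limited). The gripper opens to 95 mm and grips with 3 to 60 N. Pads are 20 mm wide; open, the fingers measure 119 mm over their backs; the gripper's body (75 mm by 180 mm) begins 59 mm behind the grasp point.
Start: joints at [-1.38, 0.491, 1.559, -0, 1.092, -0.106], TCP at [0.183, -0.598, 0.184] pointing down, gripper open.
Joint ranges: [-3.1, 3.1], [-0.84, 2.19], [0.05, 2.79], [-1.13, 4.28], [0.06, 2.93], [-2.69, 2.69]. Speed limits (rad/s): [2.22, 2.22, 2.79, 3.14, 3.14, 3.14].

INTERFACE

Orientations are given as a unit quaternion [w, x, y, z].
In Python, from station import arm gives the robot as it stands. Calls block until the motion is done:
- arm.reach(position, orientation): joint-space move of the TCP to a pose.
- arm.movel(position, ori=None, vel=0.15, contact_N=None): straight line of the TCP; ori=None keeps the orientation; vel is the mean speed in m/s. With contact_N (N) it stops when the force on the tool has changed by that much, and returns True; else False.
- arm.set_joints(angles): joint-space move.
- arm.grip(opening, strength=None): opening from 0.0 (shut) to 1.0 (fully open); strength is the grip in N (None keeps the last); returns when the fingers have stopped.
- arm.wait(seconds).
- arm.ik(position, orientation): joint angles nearest the present ones, or None.
- arm.observe(): the state.
- arm.camera(name): name is "scene" or "top"; returns a dict with "image" (384x512x3 uint8, red, green, blue), "depth" (384x512 float32, m along the optical axis (not along the pixel's ray), 0 where there is no reading), "intrinsics" (3x3 intrinsics, pixels), "cam_to_world" (4x4, takes a point from camera to world coordinates). Camera axes: x right, y down, z forward; pixel columns grow to the right and rows downward; lengths in m; the calibration is good to about 2 mm. A picture is of the moment at which its call begins.
A pose or a line that the arm cannot do raises arm.PlanningError and nothing moves.
- arm.job_done(): hands the job in, once; it reports no verdict.
The state is a dict: "time_s": time; "joint_positions": joint angles; "joint_vel": joint speeds; "effort": joint torques, N m; "eef_pos": TCP position; "orientation": TCP orientation; "wrist_force": force on the tool from outside, world axes, zero at the start; "wrist_torque": the same for the moment, N m; "width": opening from 0.0 (shut) to 1.0 (fully open).
Only numpy, scipy, OpenCV 4.12 (cv2) and the standard library are available. Lean on these libraries where they do the work, as an engineer would, in place of code of your own. Each camera call takes 0.05 s, during which the arm holds its last target.

TASK

Clear the chip drop box and put it back to work: take the jammed offcut out of its hatch mouth and put it in the offcut tray, then lay the hatch cover on the sloping face with its lower edge on the sill and its bolt towards the open hook. Turn the wing of the cam lock clockwise half a turn, as far as it goes, so that the hook draws the cover up tight under its clips, and last of all pull the pipe's blast gate up until it is fully open. Leave the other things on the bench where they are.

Things in the scene. Friction and masses are not known exactly. Their poses are not given: they have to be found in the camera images.
- offcut_mid (a point): Jammed offcut of wood, 0.08 kg: block 60 (x) x 34 (y) x 42 mm with a stub 40 (x) x 34 (y) x 18 mm on top, 60 mm high in all. This point is its centre, half-way up; z from block to stub. At the start it stands in the hatch mouth, square to the 30 deg face, against the mouth's lower wall, its top 15 mm out of the face, 26 mm or more free on both y sides.
- tray_floor (a point): Centre of the inner floor of the offcut tray: a low open plywood box, fixed, 130 (x) x 140 (y) mm outside, walls 6 mm thick and 50 mm high, floor 6 mm above the bench. It stands to the robot's left or right of the drop box.
- hatch_mouth (a point): Centre of the hatch mouth (80 (x) x 116 (y) mm, 45 mm deep) in the sloping face of the drop box, a grey sheet-metal box fixed on the bench, 232 mm wide, 187 mm high. Axes of the face: x up the slope, y across, z squarely out of it; it slopes 30 deg and rises towards the robot's left, give or take 20 deg. The flat face runs from 87 mm below to 176 mm above this point; the cam is on its upper part.
- cover_grip (a point): Middle of the bow handle of the hatch cover, a square bar 12 x 12 mm, 92 mm long in y, 42 mm above the plate's underside. Cover: aluminium plate 120 (x) x 150 (y) x 4 mm, 0.30 kg, its centre 10 mm towards +x from here, with 16 mm ears at the sides of its lower (-x) end. z out of the plate on the handle's side. It starts flat on the bench, handle up.
- cover_bolt (a point): Bolt on the cover, mid-height of its shank: a steel pin 8 mm across standing 17 mm up from the plate, with an 11 mm head, on a tongue 24 mm wide that stands 18 mm out of the cover's upper (+x) edge, 80 mm towards +x from cover_grip. The cam's hook passes behind this pin and draws it.
- cover_rest (a point): Fixed, axes of the face: where cover_grip is when the cover lies flat on the face between side guides (4 mm free each side), its lower edge on the two sill stops (15 mm high). It may be laid up to 6 mm further up the slope, no more, or it lands on the four clips (9 mm high) under which its upper edge and ears slide later. Sill and guides have sloping lead-ins of a few mm.
- cover_home (a point): Fixed, axes of the face: where cover_grip is when the cover is drawn fully home, 12 mm further up the slope than cover_rest, its upper edge against the two top stops, edge and ears under the clips.
- cam_axis (a point): Fixed, axes of the face: point on the cam's axis at the middle of its wing's height, 37 mm out from the face; the cam turns about this z. The wing is a dark steel grip 52 mm long, 12 mm thick, 30 mm high (22 to 52 mm out from the face) on a 48 mm disc. Under the disc, 7 to 17 mm out, a spiral hook of round bar sweeps a circle of 61 mm radius.
- cam (a joint): Angle of the cam, rad: 0 to 0.15 open (start), 3.14 locked (stop). Grows as it is turned clockwise, looking squarely at the face. At 0 the wing lies along x of cam_axis (up the slope); at a it is turned by a clockwise. The hook meets the bolt at about 1 and draws it 12 mm by 2.8. It turns against 0.05 N m, up to about 0.3 while drawing, and stays where left.
- gate_tab (a point): Middle of the grip tab of the blast gate's slide: an upright steel tab 44 mm long (x), 12 mm thick (y), 32 mm high, on top of the gate housing, an upright pair of aluminium plates across the pipe that enters the drop box's far side. Its foot is 7 mm above the housing when shut. Axes: x along the tab, y along the pipe, z up.
- gate (a joint): How far the gate's slide is pulled straight up, m: 0 to 0.008 shut (start), 0.060 fully open (stop). 4 N of friction holds it where it is left.
- sanding_block: Bystander: cork sanding block, 85 x 50 x 30 mm. Origin at its underside.
- brush: Bystander: bench brush with a wooden handle, lying down.
- screwdriver: Bystander: screwdriver, lying down.
- mallet: Bystander: wooden mallet, lying down, head 120 x 75 x 62 mm. Origin at its underside.
- glue: Bystander: white glue bottle, standing, 60 across, 170 high mm. Origin at its underside.
- tin: Bystander: square brass-coloured tin, standing, 70 x 70 x 158 mm. Origin at its underside.
- lath: Bystander: short lath, lying flat, 160 x 36 x 18 mm. Origin at its underside.

How it is judged:
By the outcome, as a careful person would: the job done as asked, in the order asked, and still so for the second after the job is handed in, with the robot touching nothing.
It also fails if it takes over 72 s, if anything falls off the work surface, if the arm or the gripper's body presses on something with over 40 N, if the wrist force passes 120 N, or if a joint passes its speed limit or range.

## Working session

There is one attempt and no reset: what is moved stays moved. The work goes in short steps, each a Python script; the robot and the scene stay as the last script left them, time stands still between calls to the robot, and variables do not carry over. Pictures are saved under pics/ and viewed, and the job is handed in when it is done.

```bash
ls -la; mkdir -p pics; python3 - <<'E'
from station import arm
import cv2,numpy as np
print(arm.hold_point_z, arm.observe())
for n in("scene","top"):
    c=arm.camera(n); cv2.imwrite(f"pics/{n}0.png",cv2.resize(c["image"][:,:,::-1],None,fx=1.5,fy=1.5,interpolation=cv2.INTER_CUBIC))
    np.savez(f"{n}0.npz",**c); print(n,c["intrinsics"],c["cam_to_world"])
E
```

```text
total 12
drwxr-xr-x  3 agent agent 4096 Dec  7 08:30 .
drwxr-xr-x 23 root  root  4096 Dec  7 08:30 ..
drwxr-xr-x  2 agent agent 4096 Dec  7 08:30 pics
0.0188 {'time_s': 0.0, 'joint_positions': array([-1.37956285e+00,  4.91541519e-01,  1.55949910e+00, -2.25366178e-05,
        1.09166939e+00, -1.05618841e-01]), 'joint_vel': array([-1.92960845e-03, -1.38251040e-03,  3.59900203e-04,  1.50721135e-03,
       -1.55568431e-06,  6.29230205e-04]), 'effort': array([-2.24384246e-03, -6.12651229e+01, -2.58181965e+01,  6.92318939e-02,
        4.82232054e-02, -1.25179195e-04]), 'eef_pos': array([ 0.18276802, -0.59737088,  0.18365587]), 'orientation': array([ 0.10454786, -0.1045958 ,  0.6997259 , -0.69893714]), 'wrist_force': array([0.52989412, 0.28098439, 1.41267444]), 'wrist_torque': array([ 0.00848053,  0.00271546, -0.02603315]), 'width': 0.9997215303234955}
scene [[421.82074343   0.         258.80761294]
 [  0.         421.82074343 192.63514618]
 [  0.           0.           1.        ]] [[ 0.686522    0.58501269 -0.4317959   1.16943824]
 [ 0.72710508 -0.554313    0.40503741 -0.59221236]
 [-0.00239806 -0.59202809 -0.80591376  1.33738673]
 [ 0.          0.          0.          1.        ]]
top [[393.83908922   0.         248.06033753]
 [  0.         393.83908922 190.05785474]
 [  0.           0.           1.        ]] [[ 0.02653689 -0.99626784  0.08213511  0.43641273]
 [-0.99919697 -0.02890268 -0.02774982  0.0223024 ]
 [ 0.03002018 -0.08133276 -0.9962348   1.42653316]
 [ 0.          0.          0.          1.        ]]
```

View pics/scene0.png

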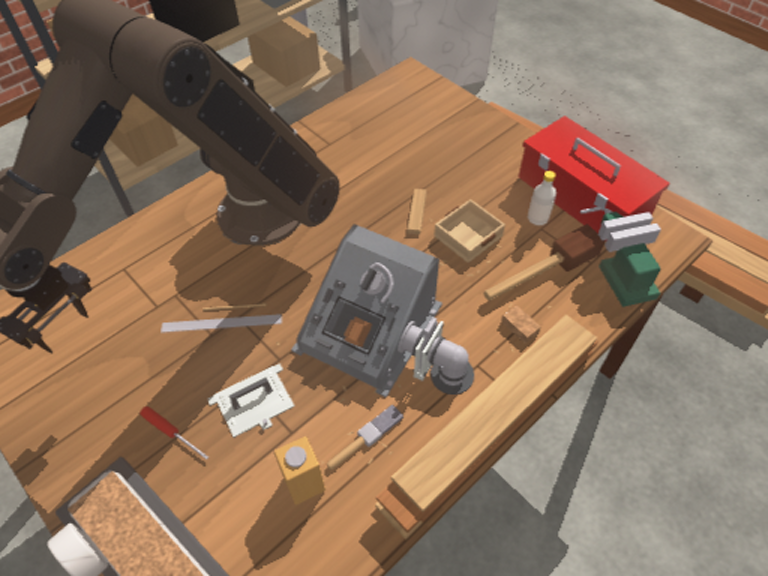

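View pics/top0.png

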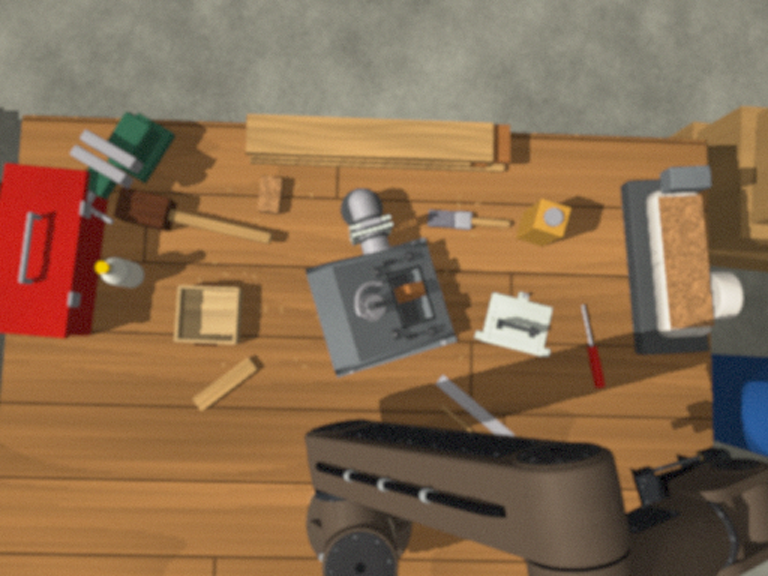

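The box (top px ~(380,305) of the 1.5x picture) rises to the left; the tray is left at (208,315), the cover right at (515,322), the pipe gate at (370,228). Next: crops and the face plane from depth.

```bash
cat > h.py <<'E'
import numpy as np,cv2
def load(n,k=0): return dict(np.load(f"{n}{k}.npz"))
def pts(c):
    K=c["intrinsics"];d=c["depth"];v,u=np.mgrid[:d.shape[0],:d.shape[1]]
    p=np.stack([(u-K[0,2])/K[0,0]*d,(v-K[1,2])/K[1,1]*d,d],-1)
    T=c["cam_to_world"];w=p@T[:3,:3].T+T[:3,3]; w[d==0]=np.nan; return w
def ray(c,u,v):
    K=c["intrinsics"];T=c["cam_to_world"]
    r=T[:3,:3]@np.array([(u-K[0,2])/K[0,0],(v-K[1,2])/K[1,1],1.]); return T[:3,3].copy(),r
def onplane(c,u,v,p0,n):
    o,r=ray(c,u,v); return o+r*((p0-o)@n/(r@n))
def proj(c,p):
    T=c["cam_to_world"];q=T[:3,:3].T@(np.asarray(p)-T[:3,3]);K=c["intrinsics"]
    return K[0,0]*q[0]/q[2]+K[0,2],K[1,1]*q[1]/q[2]+K[1,2]
def crop(c,x0,y0,x1,y1,s,fn):
    im=cv2.resize(c["image"][y0:y1,x0:x1,::-1],None,fx=s,fy=s,interpolation=cv2.INTER_CUBIC);
    cv2.imwrite("pics/"+fn,im)
E
python3 - <<'E'
from h import *
s=load("scene");t=load("top")
crop(s,190,140,320,265,6,"s_box.png");crop(t,195,115,310,255,4,"t_box.png")
crop(t,310,185,380,245,8,"t_cov.png");crop(s,135,235,200,300,8,"s_cov.png")
for c,nm in((s,'s'),(t,'t')):
    w=pts(c); print(nm,"bench z", np.nanmedian(w[330:340,150:200,2]) if nm=='s' else np.nanmedian(w[220:240,250:280,2]))
    # face points: box region, colour grey, fit plane by RANSAC
    reg=np.zeros(w.shape[:2],bool)
    if nm=='t': reg[160:250,205:305]=1
    else: reg[150:260,195:295]=1
    hsv=cv2.cvtColor(c["image"],cv2.COLOR_RGB2HSV)
    m=reg&(hsv[...,1]<60)&(w[...,2]>0.03)&(w[...,2]<.19)
    P=w[m];rng=np.random.default_rng(0);best=0
    for i in range(2000):
        a,b,d=P[rng.choice(len(P),3,replace=False)]
        n=np.cross(b-a,d-a);l=np.linalg.norm(n)
        if l<1e-5: continue
        n/=l; n*=np.sign(n[2])
        if not .8<n[2]<.93: continue
        k=np.abs((P-a)@n)<.002
        if k.sum()>best: best=k.sum();bk=k
    Q=P[bk];cen=Q.mean(0);n=np.linalg.svd(Q-cen)[2][2];n*=np.sign(n[2])
    print(best,len(P),cen,n,"tilt",np.degrees(np.arccos(n[2])),"updir az",np.degrees(np.arctan2(-n[1],-n[0])),"d",cen@n)
E
```

```text
s bench z 0.0003624893251192862
1704 6353 [ 0.51787456 -0.05523565  0.12514722] [ 0.16501544 -0.46864196  0.86783905] tilt 29.791513870715452 updir az 109.39788507949905 d 0.2199506843680835
t bench z 0.1390068109542072
2170 5591 [ 0.50247204 -0.04835333  0.1324028 ] [ 0.15473435 -0.47417688  0.86672578] tilt 29.919645748300255 updir az 108.07264349849765 d 0.21543463550483286
```

View pics/s_box.png

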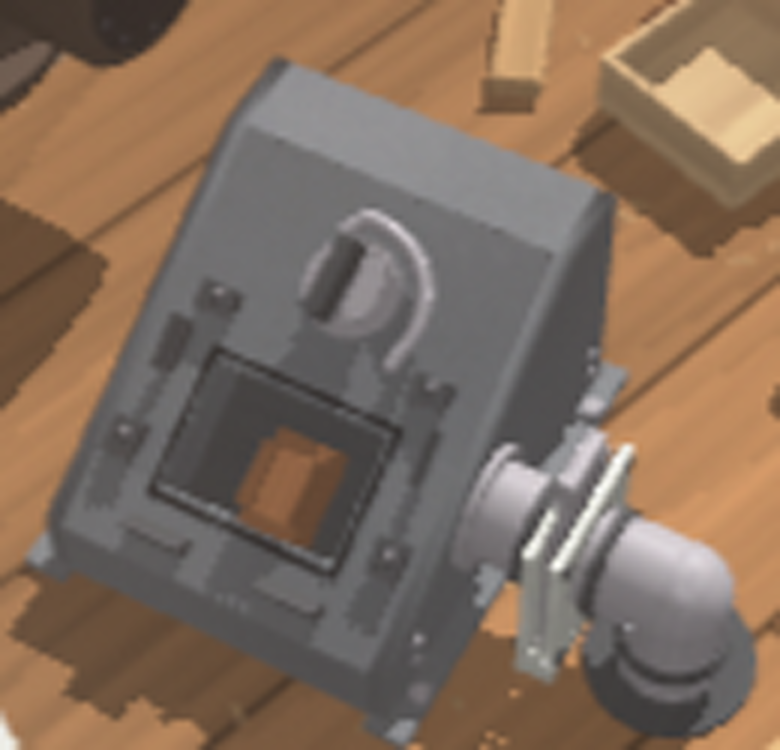

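View pics/t_box.png

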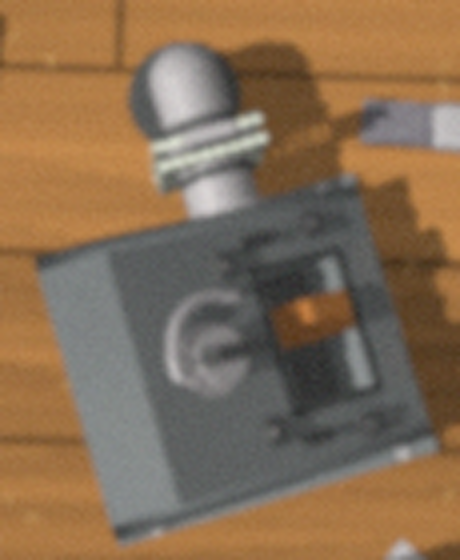

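View pics/t_cov.png

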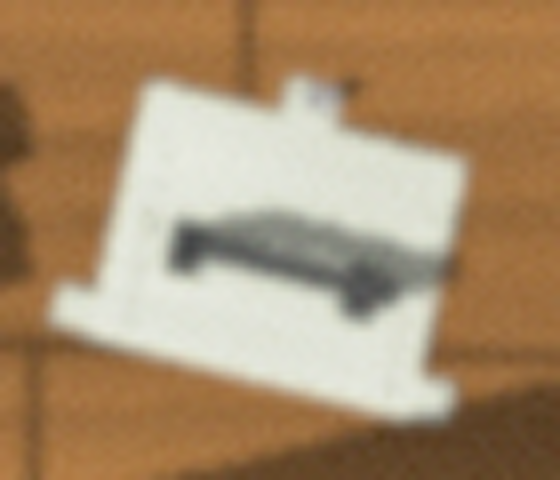

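View pics/s_cov.png

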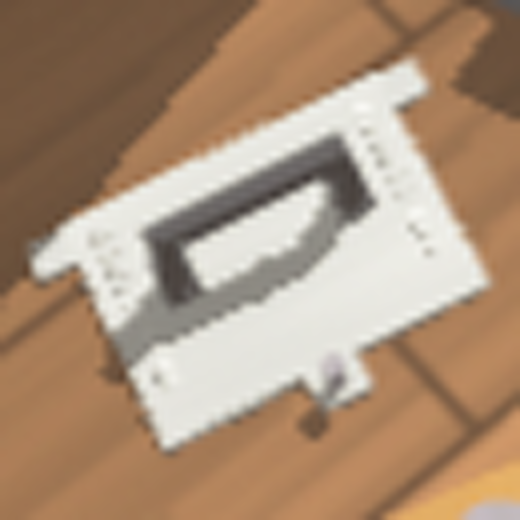

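```bash
cat >> h.py <<'E'
def frame(az,tilt=30):
    a=np.radians(az);t=np.radians(tilt)
    x=np.array([np.cos(t)*np.cos(a),np.cos(t)*np.sin(a),np.sin(t)])
    z=np.array([-np.sin(t)*np.cos(a),-np.sin(t)*np.sin(a),np.cos(t)])
    return np.stack([x,np.cross(z,x),z],1)
def rect(c,o,R,xr,yr,s=2000,fn=None,z=0.):
    # rows: x decreasing downwards; cols: y decreasing to right
    xs=np.arange(xr[1],xr[0],-1/s);ys=np.arange(yr[1],yr[0],-1/s)
    X,Y=np.meshgrid(xs,ys,indexing='ij')
    P=o+X[...,None]*R[:,0]+Y[...,None]*R[:,1]+z*R[:,2]
    T=c["cam_to_world"];q=(P-T[:3,3])@T[:3,:3];K=c["intrinsics"]
    u=K[0,0]*q[...,0]/q[...,2]+K[0,2];v=K[1,1]*q[...,1]/q[...,2]+K[1,2]
    im=cv2.remap(c["image"],u.astype(np.float32),v.astype(np.float32),cv2.INTER_CUBIC)
    if fn: cv2.imwrite("pics/"+fn,im[:,:,::-1])
    return im
E
python3 - <<'E'
from h import *
s=load("scene");t=load("top")
for c,nm in((s,'s'),(t,'t')):
    w=pts(c)
    for az in (100,104,108,112):
        R=frame(az)
        # height along normal vs y/x at flat face bits: histogram
        reg=w[np.isfinite(w[...,0])]
        p=np.array([.5,-.05,.13]); q=(reg-p)@R
        k=(abs(q[:,2])<.03)&(abs(q[:,0])<.15)&(abs(q[:,1])<.11)
        h,e=np.histogram(q[k,2],bins=60,range=(-.03,.03)); i=h.argmax(); print(nm,az,h[i],e[i])
    R=frame(108);p=np.array([.5,-.05,.13]);
    q=(w.reshape(-1,3)-p)@R; k=(abs(q[:,2])<.006)&(abs(q[:,0])<.15)&(abs(q[:,1])<.11)
    Q=q[k];
    for it in range(8):
        A=np.c_[Q[:,:2],np.ones(len(Q))];co=np.linalg.lstsq(A,Q[:,2],rcond=None)[0];r=Q[:,2]-A@co;Q=Q[abs(r)<max(.0012,2*np.median(abs(r)))]
    print(nm,co,len(Q),r.std()); n=R@np.array([-co[0],-co[1],1]);n/=np.linalg.norm(n);print(np.degrees(np.arccos(n[2])),np.degrees(np.arctan2(-n[1],-n[0])))
    # noise of depth on box top / bench
    rect(c,p,frame(104),(-.2,.2),(-.18,.18),1500,f"r_{nm}.png")
E
```

```text
s 100 222 -0.002999999999999999
s 104 333 0.0
s 108 453 0.0010000000000000009
s 112 347 0.0
s [-0.00104216  0.00060075  0.00127317] 1519 0.0010864499701923808
29.940306555587615 108.0689656851758
t 100 249 0.0050000000000000044
t 104 343 0.0030000000000000027
t 108 572 0.0010000000000000009
t 112 380 0.0010000000000000009
t [-0.00372171  0.00179308  0.00177951] 1633 0.000864530019633045
29.786923757737384 108.20680391540054
```

```bash
cd pics; python3 -c "
import cv2,numpy as np
a=cv2.imread('r_s.png');b=cv2.imread('r_t.png');print(a.shape);cv2.imwrite('r_both.png',cv2.resize(np.hstack([a,b]),None,fx=.73,fy=.73))"
```

```text
(600, 540, 3)
```

View pics/r_both.png

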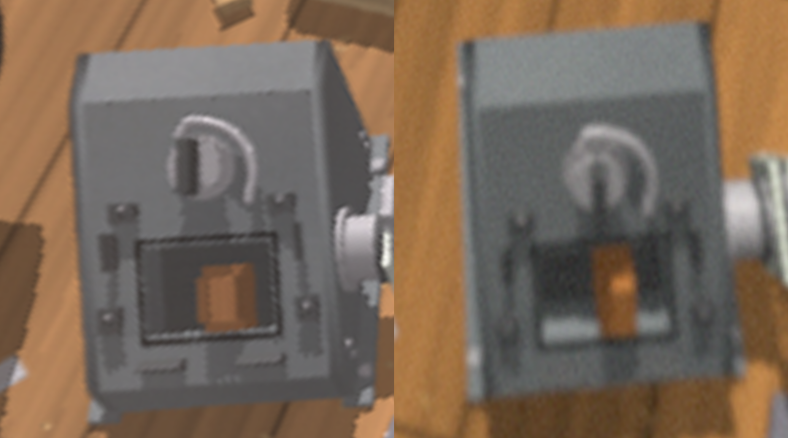

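The rectified face shows mouth, four clips, sill stops, cam; both depth fits give azimuth 108.1°, tilt 30°. Re-rectify with those and measure the mouth.

```bash
python3 - <<'E'
from h import *
s=load("scene");t=load("top")
R=frame(108.1);p=np.array([.5,-.05,.13])+.0015*R[:,2]
ims=[]
for c,nm in((s,'s'),(t,'t')):
    im=rect(c,p,R,(-.15,.15),(-.14,.14),2000)[:,:,::-1].copy()
    ims.append(im)
    g=cv2.cvtColor(im,cv2.COLOR_BGR2GRAY).astype(float)
    np.save(f"g_{nm}.npy",g)
    for x in np.arange(-.15,.151,.05):
        r=int((.15-x)*2000);cv2.line(im,(0,r),(8,r),(0,255,255),1);cv2.putText(im,f"{x*1000:.0f}",(10,r+4),0,.35,(0,255,255))
    for y in np.arange(-.1,.101,.05):
        r=int((.14-y)*2000);cv2.line(im,(r,0),(r,8),(0,255,255),1);cv2.putText(im,f"{y*1000:.0f}",(r-8,20),0,.35,(0,255,255))
    cv2.imwrite(f"pics/rr_{nm}.png",im)
E
```

```text
(no output)
```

View pics/rr_s.png

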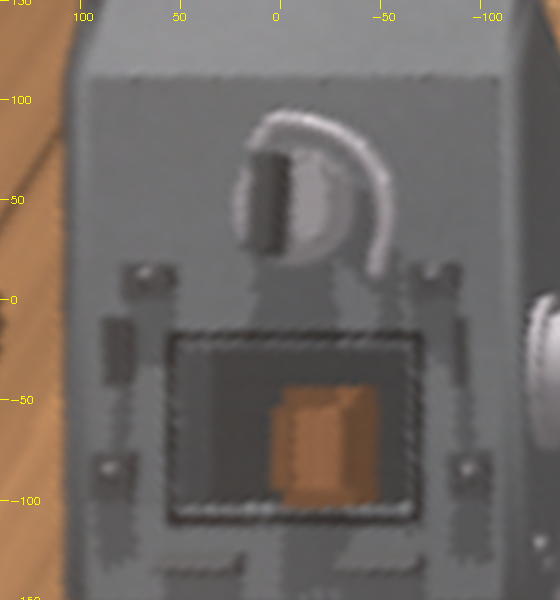

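View pics/rr_t.png

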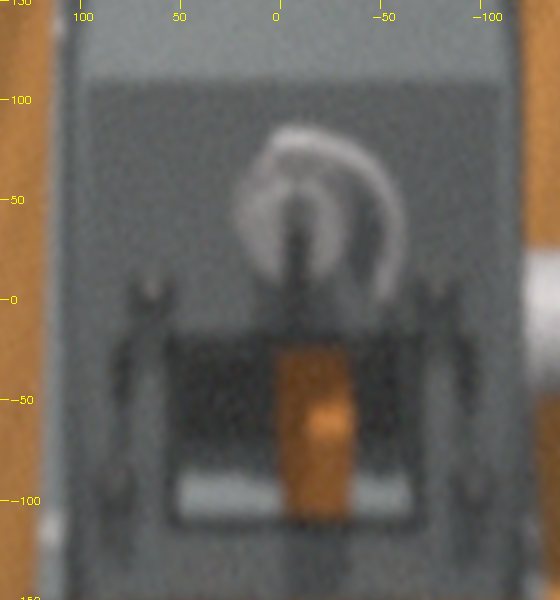

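```bash
python3 - <<'E'
from h import *
s=load("scene");t=load("top")
R=frame(108.1);p=np.array([.5,-.05,.13])+.0015*R[:,2]
for c,nm,box in((s,'s',(135,235,200,300)),(t,'t',(310,185,380,245))):
    im=c["image"];x0,y0,x1,y1=box
    sub=cv2.resize(im[y0:y1,x0:x1],None,fx=8,fy=8,interpolation=cv2.INTER_CUBIC)
    hsv=cv2.cvtColor(sub,cv2.COLOR_RGB2HSV)
    m=((hsv[...,1]<60)&(hsv[...,2]>(150 if nm=='t' else 165))).astype(np.uint8)
    cs,_=cv2.findContours(m,cv2.RETR_EXTERNAL,cv2.CHAIN_APPROX_NONE);k=max(cs,key=cv2.contourArea)[:,0,:].astype(float)
    uv=(k+.5)/8-.5+[x0,y0]
    W=np.array([onplane(c,u,v,np.array([0,0,.004]),np.array([0,0,1.])) for u,v in uv])[:,:2]
    hull=cv2.convexHull((W*1e4).astype(np.float32)[:,None])
    (cx,cy),(w,h),a=cv2.minAreaRect(hull);print(nm,"minrect",cx/10,cy/10,w/10,h/10,a)
    np.save(f"cov_{nm}.npy",W)
    # lower (longest) edge direction: polygon approx
    ap=cv2.approxPolyDP((W*1e4).astype(np.float32)[:,None],50,True)[:,0]/10;print(np.round(ap,1).tolist())
# gate points by depth: high z near pipe
w=pts(t);print("gate window z (mm), top")
for v in range(142,164,2): print(v,[int(1000*w[v,u,2]) if np.isfinite(w[v,u,2]) else -1 for u in range(228,270,2)])
w=pts(s);print("scene")
for v in range(205,256,3): print(v,[int(1000*w[v,u,2]) if np.isfinite(w[v,u,2]) else -1 for u in range(270,304,2)])
crop(s,262,195,318,255,12,"s_gate.png");crop(t,225,135,275,175,12,"t_gate.png")
E
```

```text
s minrect 479.515771484375 -369.573388671875 186.07515869140624 140.66761474609376 77.1109619140625
[[435.1000061035156, -265.29998779296875], [395.6000061035156, -421.29998779296875], [400.8999938964844, -445.1000061035156], [409.8999938964844, -448.0], [415.70001220703125, -432.8999938964844], [454.5, -437.79998779296875], [447.8999938964844, -414.0], [422.0, -399.0], [445.20001220703125, -311.6000061035156], [482.5, -321.0], [488.1000061035156, -366.79998779296875], [470.1000061035156, -430.0], [472.70001220703125, -444.70001220703125], [511.3999938964844, -454.8999938964844], [525.2000122070312, -395.20001220703125], [537.0, -391.8999938964844], [536.0999755859375, -379.70001220703125], [546.7999877929688, -390.79998779296875], [549.7000122070312, -374.6000061035156], [532.5, -364.79998779296875], [546.9000244140625, -309.5], [453.8999938964844, -287.0], [452.20001220703125, -268.8999938964844]]
t minrect 478.591552734375 -371.3478515625 187.5203857421875 141.55587158203124 77.17999267578125
[[544.2999877929688, -309.79998779296875], [456.5, -287.3999938964844], [450.600006103515
[... 2381 characters left out ...]
32, 110, 114, 110, 102, 0, 0, -7]
229 [95, 95, 99, 103, 106, 124, 131, 126, 129, 104, 112, 117, 107, 111, 112, 106, 98]
232 [77, 83, 86, 125, 125, 114, 119, 126, 110, 101, 107, 106, 109, 110, 107, 109, 109]
235 [6, 13, 67, 82, 112, 99, 122, 123, 93, 100, 103, 101, 102, 105, 106, 110, 111]
238 [6, 7, 1, 92, 90, 83, 101, 87, 91, 92, 92, 102, 100, 103, 107, 98, 108]
241 [7, -2, 2, 69, 66, 61, 82, 57, 74, 72, 83, 87, 90, 89, 94, 96, 97]
244 [-2, -4, 1, 54, 47, 39, 62, 32, 7, 4, 4, 43, 75, 80, 89, 87, 87]
247 [0, 4, -2, 29, 21, 39, 42, 12, -1, 6, 4, 6, 40, 60, 62, 68, 74]
250 [1, 4, 0, 6, 8, 23, 24, 1, -3, 7, 1, 3, 30, 42, 45, 50, 57]
253 [2, 0, -2, -3, 4, 1, 0, 0, -2, 3, 9, 4, 4, 18, 26, 36, 36]
```

View pics/s_gate.png

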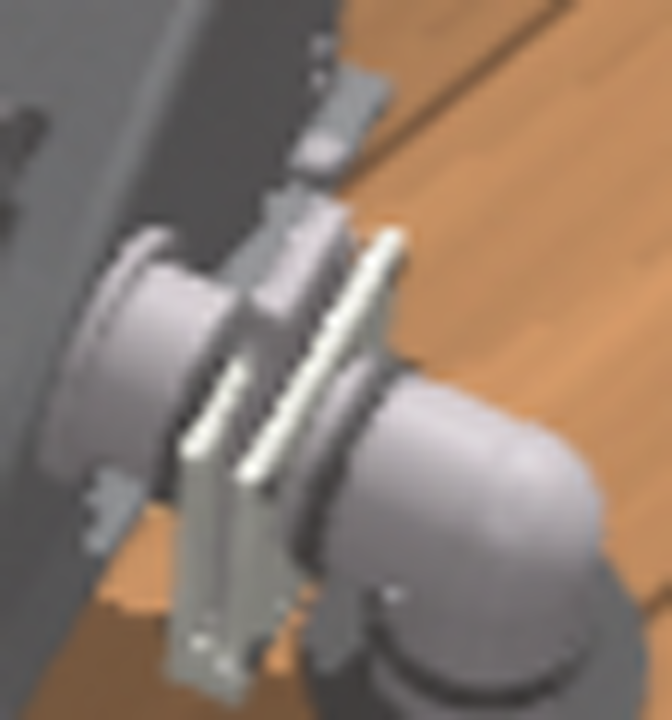

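View pics/t_gate.png

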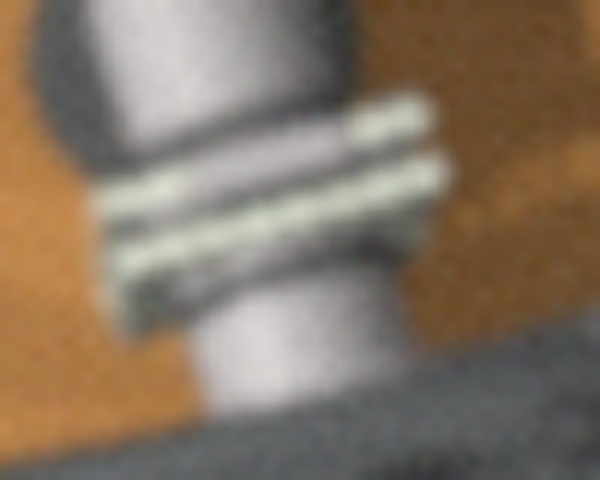

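```bash
python3 - <<'E'
from h import *
s=load("scene");t=load("top")
def stat(c,nm,box,zl,zh):
    w=pts(c);x0,x1,y0,y1=box
    k=(w[...,0]>x0)&(w[...,0]<x1)&(w[...,1]>y0)&(w[...,1]<y1)&(w[...,2]>zl)&(w[...,2]<zh)
    P=w[k];r=cv2.minAreaRect((P[:,:2]*1e3).astype(np.float32))
    print(nm,len(P),np.round(P.mean(0),4),np.median(P[:,2]).round(4),"rect",np.round(r[0],1),np.round(r[1],1),round(r[2],1))
for c,nm in((s,'s'),(t,'t')):
    stat(c,nm+" tab",(.55,.72,-.1,.1),.161,.18)
    stat(c,nm+" handle",(.4,.52,-.44,-.3),.036,.06)
    stat(c,nm+" offcut top?",(.4,.6,-.18,0),.115,.13)
    stat(c,nm+" tray rim",(.35,.65,.2,.5),.042,.058)
    w=pts(c); 
R=frame(108.1);p=np.array([.5,-.05,.13])+.0015*R[:,2]
for c,nm in((s,'s'),(t,'t')):
    w=pts(c);q=(w-p)@R
    hsv=cv2.cvtColor(c["image"],cv2.COLOR_RGB2HSV)
    k=(q[...,2]>.011)&(q[...,2]<.02)&(abs(q[...,0]+.075)<.04)&(abs(q[...,1]+.01)<.06)&(hsv[...,1]>90)
    Q=q[k]; print(nm,"stub",len(Q),Q.min(0).round(4),Q.max(0).round(4),Q.mean(0).round(4))
    k=(q[...,2]>.045)&(q[...,2]<.06)&(abs(q[...,0]-.05)<.05)&(abs(q[...,1]+.01)<.05)
    Q=q[k]; r=cv2.minAreaRect((Q[:,:2]*1e3).astype(np.float32));print(nm,"wing",len(Q),Q.mean(0).round(4),r)
    k=(q[...,2]>.017)&(q[...,2]<.026)&(abs(q[...,0]-.05)<.04)&(abs(q[...,1]+.01)<.04)
    Q=q[k]; print(nm,"disc",len(Q),Q.min(0).round(4),Q.max(0).round(4),Q.mean(0).round(4))
    k=(q[...,2]>.011)&(q[...,2]<.019)&(q[...,0]<-.115)&(q[...,0]>-.15)&(abs(q[...,1]+.01)<.1)
    Q=q[k]; print(nm,"sill",len(Q),Q[:,0].min(),Q[:,0].max(),np.sort(Q[:,1]).round(3)[::max(1,len(Q)//8)])
    rect(c,p,R,(-.15,.15),(-.14,.14),2000,f"r15_{nm}.png",z=.015)
    rect(c,p,R,(-.15,.15),(-.14,.14),2000,f"r52_{nm}.png",z=.052)
E
cd pics; python3 -c "
import cv2,numpy as np
A=[cv2.imread(f'r{z}_{c}.png')[:,60:460] for z in(15,) for c in 'st'];im=np.hstack(A)
for x in range(-150,151,25): cv2.putText(im,str(x),(0,int((150-x)*2)+4),0,.35,(0,255,255)); cv2.line(im,(28,(150-x)*2),(34,(150-x)*2),(0,255,255))
for y in range(-75,101,25):
  for o in(0,400): cv2.putText(im,str(y),(o+(140-y)*2-60-8,10),0,.35,(0,255,255)); cv2.line(im,(o+(140-y)*2-60,12),(o+(140-y)*2-60,18),(0,255,255))
cv2.imwrite('r15.png',im)"
```

```text
s tab 215 [0.5985 0.0343 0.1698] 0.1695 rect [622.6  35.3] [110.1 145.5] 82.5
s handle 119 [ 0.462  -0.368   0.0466] 0.0474 rect [ 461.1 -366.4] [90.4 16.1] 77.6
s offcut top? 413 [ 0.4996 -0.0663  0.1233] 0.1238 rect [504.3 -75.1] [210.1  74.7] 16.4
s tray rim 293 [0.4756 0.3627 0.049 ] 0.0491 rect [530.2 353.2] [163.5 276.2] 78.8
t tab 199 [0.6    0.0307 0.1707] 0.1704 rect [623.1  24.4] [ 56.2 154.8] 67.6
t handle 95 [ 0.4594 -0.3671  0.0477] 0.048 rect [ 459.2 -368.1] [91.1 11.8] 76.8
t offcut top? 406 [ 0.4962 -0.0694  0.1233] 0.1235 rect [503.8 -78.4] [211.4  67.1] 17.1
t tray rim 365 [0.4709 0.3643 0.0487] 0.0488 rect [531.3 352.2] [158.8 271.9] 78.8
s stub 89 [-0.0936 -0.0363  0.0112] [-0.0542 -0.0013  0.02  ] [-0.0743 -0.0178  0.0149]
s wing 53 [ 0.0476 -0.0073  0.0503] ((46.865814208984375, -6.528665065765381), (13.753199577331543, 48.69589614868164), 87.70866394042969)
s disc 90 [ 0.0136 -0.0498  0.017 ] [0.0898 0.0179 0.0257] [ 0.0535 -0.0136  0.0208]
s sill 50 -0.13572586019534652 -0.1248492759578779 [-0.073 -0.061 -0.05  -0.035  0.02   0.032  0.04   0.048  0.055]
t stub 92 [-0.0984 -0.0324  0.0111] [-0.0543  0.0002  0.0191] [-0.0747 -0.0164  0.0149]
t wing 56 [ 0.0486 -0.0048  0.0511] ((47.37635803222656, -5.024294853210449), (11.412875175476074, 51.96537780761719), 87.89459991455078)
t disc 126 [ 0.0101 -0.0492  0.017 ] [0.0898 0.0183 0.0258] [ 0.0516 -0.0064  0.0211]
t sill 59 -0.1389145721906037 -0.12614605996758171 [-0.07  -0.062 -0.051 -0.041 -0.033  0.028  0.039  0.048  0.056]
```

View pics/r15.png

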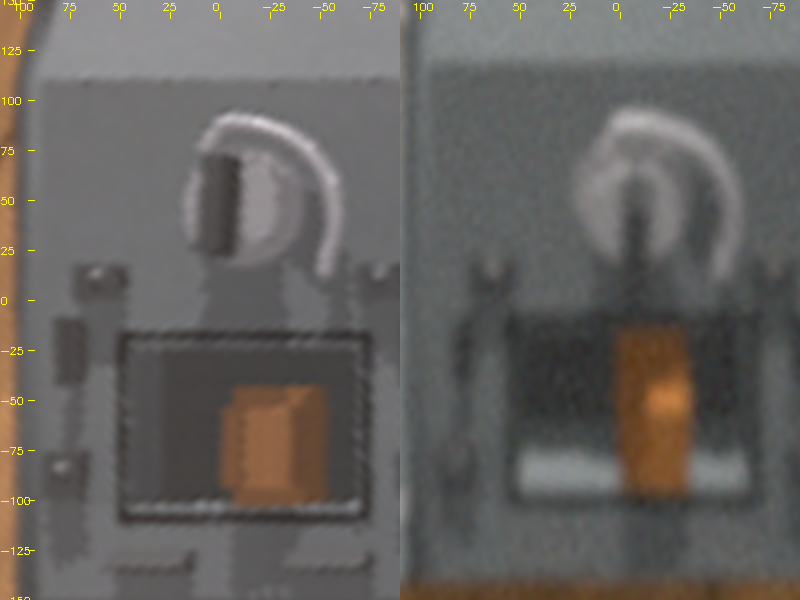

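```bash
python3 - <<'E'
from h import *
s=load("scene");t=load("top")
for c,nm,b,tb in((s,'s',(278,205,296,226),(285,130,340,178)),(t,'t',(238,143,258,154),(112,185,165,235))):
    w=pts(c);m=np.zeros(w.shape[:2],bool);m[b[1]:b[3],b[0]:b[2]]=1
    k=m&(w[...,2]>.162)&(w[...,2]<.18);P=w[k]
    r=cv2.minAreaRect((P[:,:2]*1e3).astype(np.float32));print(nm,"tab",len(P),P.mean(0).round(4),P.min(0).round(3),P.max(0).round(3),np.round(np.r_[r[0],r[1],r[2]],1))
    m[:]=0;m[tb[1]:tb[3],tb[0]:tb[2]]=1
    k=m&(w[...,2]>.042)&(w[...,2]<.058)&(w[...,1]>.2);P=w[k];r=cv2.minAreaRect((P[:,:2]*1e3).astype(np.float32));print("tray",len(P),np.round(np.r_[r[0],r[1],r[2]],1))
from station import arm
from scipy.spatial.transform import Rotation as Ro
q=arm.observe()["orientation"];print(Ro.from_quat(np.r_[q[1:],q[0]]).as_matrix().round(2))
R=frame(108.1);p=np.array([.5,-.05,.13])+.0015*R[:,2]
for n,v in dict(mouth=(-.065,-.0075,0),off=(-.0748,-.017,-.015),rest=(-.076,-.007,.042),cam=(.048,-.0065,.037)).items(): print(n,(p+R@np.array(v)).round(4))
E
```

```text
s tab 49 [ 0.6779 -0.0076  0.1703] [ 0.666 -0.028  0.163] [0.688 0.013 0.179] [676.7  -6.5  12.5  43.3  19.6]
tray 291 [470.9 366.1 147.1 146.4  89.6]
t tab 53 [ 0.6752 -0.0082  0.1704] [ 0.665 -0.028  0.165] [0.687 0.014 0.177] [675.4  -8.1  12.2  43.1  17.1]
tray 364 [470.9 363.9 141.3 142.4  89.5]
[[-0.96 -0.    0.29]
 [-0.29  0.   -0.96]
 [-0.   -1.   -0.  ]]
mouth [ 0.5249 -0.1019  0.0988]
off [ 0.5342 -0.0999  0.0809]
rest [ 0.5339 -0.1311  0.1297]
cam [ 0.4992 -0.0268  0.1873]
```

```bash
cat >> h.py <<'E'
from scipy.spatial.transform import Rotation as Ro
R=frame(108.1);p0=np.array([.5,-.05,.13])+.0015*R[:,2]
HZ=.0188
def F(x,y,z): return p0+R@np.array([x,y,z])
def ori(a,j):
    a=np.array(a,float);j=np.array(j,float);a/=np.linalg.norm(a);j-=a*(a@j);j/=np.linalg.norm(j)
    q=Ro.from_matrix(np.stack([np.cross(a,j),a,j],1)).as_quat();return np.r_[q[3],q[:3]]
def az(d): return np.array([np.cos(np.radians(d)),np.sin(np.radians(d)),0])
DN=np.array([0,0,-1.]);NF=-R[:,2]
E
python3 - <<'E'
from h import *
from station import arm
def t(n,pos,a,j):
    for s in(1,-1):
        q=arm.ik(pos,ori(a,s*np.array(j))); print(n,s,None if q is None else np.round(q,2))
t("off",F(-.0748,-.017,-.015),NF,R[:,1])
t("off up",F(-.0748,-.017,.10),NF,R[:,1])
for d in(0,90): t(f"tray{d}",np.array([.471,.365,.04]),DN,az(d))
t("cov",np.array([.4605,-.367,.042-HZ]),DN,az(-12.8))
t("rest",F(-.076,-.007,.042-HZ),NF,R[:,0])
t("rest up",F(-.076,-.007,.12),NF,R[:,0])
for a in np.radians([0,30,60,90,120,150,180]):
    t(f"cam{a:.2f}",F(.048,-.0065,.026),NF,np.cos(a)*R[:,1]+np.sin(a)*R[:,0])
t("gate",np.array([.676,-.0075,.137]),DN,az(18.1));t("gateup",np.array([.676,-.0075,.21]),DN,az(18.1))
E
```

```text
off 1 [-0.5   0.66  1.68  0.37  1.22  2.12]
off -1 [-0.5   0.66  1.68  0.37  1.22 -1.02]
off up 1 [-0.56  0.6   1.49  0.33  1.48  2.16]
off up -1 [-0.56  0.6   1.49  0.33  1.48 -0.98]
tray0 1 [ 0.55  0.63  1.77 -0.    0.75  0.55]
tray0 -1 [ 0.55  0.63  1.77 -0.    0.75 -2.59]
tray90 1 [ 0.55  0.63  1.77 -0.    0.75 -1.02]
tray90 -1 [ 0.55  0.63  1.77 -0.    0.75  2.12]
cov 1 [-0.79  0.64  1.79 -0.    0.7  -0.56]
cov -1 [-0.79  0.64  1.79 -0.    0.7   2.58]
rest 1 [-0.53  0.63  1.64  0.35  1.3  -2.59]
rest -1 [-0.53  0.63  1.64  0.35  1.3   0.55]
rest up 1 [-0.58  0.58  1.47  0.32  1.52 -2.56]
rest up -1 [-0.58  0.58  1.47  0.32  1.52  0.59]
cam0.00 1 [-0.41  0.46  1.75  0.4   1.31  2.24]
cam0.00 -1 [-0.41  0.46  1.75  0.4   1.31 -0.91]
cam0.52 1 None
cam0.52 -1 [-0.41  0.46  1.75  0.4   1.31 -0.38]
cam1.05 1 None
cam1.05 -1 [-0.41  0.46  1.75  0.4   1.31  0.14]
cam1.57 1 [-0.41  0.46  1.75  0.4   1.31 -2.48]
cam1.57 -1 [-0.41  0.46  1.75  0.4   1.31  0.67]
cam2.09 1 [-0.41  0.46  1.75  0.4   1.31 -1.95]
cam2.09 -1 [-0.41  0.46  1.75  0.4   1.31  1.19]
cam2.62 1 [-0.41  0.46  1.75  0.4   1.31 -1.43]
cam2.62 -1 [-0.41  0.46  1.75  0.4   1.31  1.71]
cam3.14 1 [-0.41  0.46  1.75  0.4   1.31 -0.91]
cam3.14 -1 [-0.41  0.46  1.75  0.4   1.31  2.24]
gate 1 [-0.11  0.61  1.47 -0.    1.06 -0.42]
gate -1 None
gateup 1 [-0.11  0.54  1.39 -0.    1.21 -0.42]
gateup -1 None
```

```bash
python3 - <<'E'
from h import *
from station import arm
def st(n):
    o=arm.observe();print(n,"t%.1f"%o["time_s"],o["eef_pos"].round(4),o["wrist_force"].round(1),"w%.3f"%o["width"])
o=ori(NF,-R[:,1])
arm.grip(.56)
arm.reach(F(-.0748,-.017,.10),o);st("above")
c=arm.movel(F(-.0748,-.017,-.015),vel=.12,contact_N=12);st(f"in {c}")
arm.grip(0,30);st("grip")
c=arm.camera("scene");np.savez("scene1.npz",**c);crop(c,190,100,320,260,4,"s1.png")
E
```

```text
above t3.0 [ 0.5518 -0.1554  0.1805] [-0.1 -0.4  0.1] w0.558
in False t4.1 [ 0.5345 -0.1003  0.0814] [-0.3 -0.3  0.3] w0.563
grip t5.1 [ 0.5342 -0.0999  0.0809] [ 0.2  0.2 -0.4] w0.004
```

View pics/s1.png

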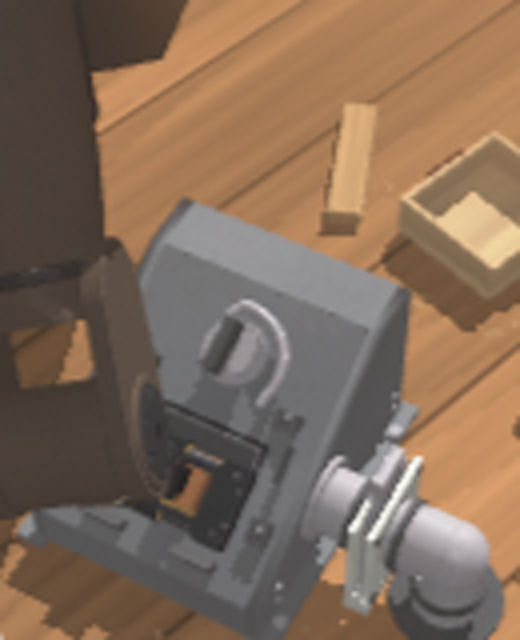

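```bash
python3 - <<'E'
from h import *
from station import arm
c=load("scene",1);crop(c,215,185,275,250,12,"s1b.png")
t=arm.camera("top");np.savez("top1.npz",**t);crop(t,195,115,310,255,4,"t1.png")
o=arm.observe();q=o["orientation"];M=Ro.from_quat(np.r_[q[1:],q[0]]).as_matrix();print((R.T@M).round(3),o["width"])
for n,c in(("s",load("scene",1)),("t",t)):
    w=pts(c);k=(w[...,0]>.4)&(w[...,0]<.65)&(w[...,1]>-.25)&(w[...,1]<.0)
    hsv=cv2.cvtColor(c["image"],cv2.COLOR_RGB2HSV); k&=(hsv[...,1]>120)&(w[...,2]>.02)
    q=(w[k]-p0)@R; print(n,len(q),np.round(q.min(0),3),np.round(q.max(0),3),np.median(q,0).round(3))
E
```

```text
[[-1. -0.  0.]
 [-0. -0. -1.]
 [ 0. -1.  0.]] 0.007717994081552974
s 54 [-0.094 -0.066  0.006] [0.135 0.024 0.381] [-0.08  -0.03   0.015]
t 192 [-0.108 -0.105 -0.048] [0.114 0.146 0.449] [-0.058 -0.022  0.011]
```

View pics/s1b.png

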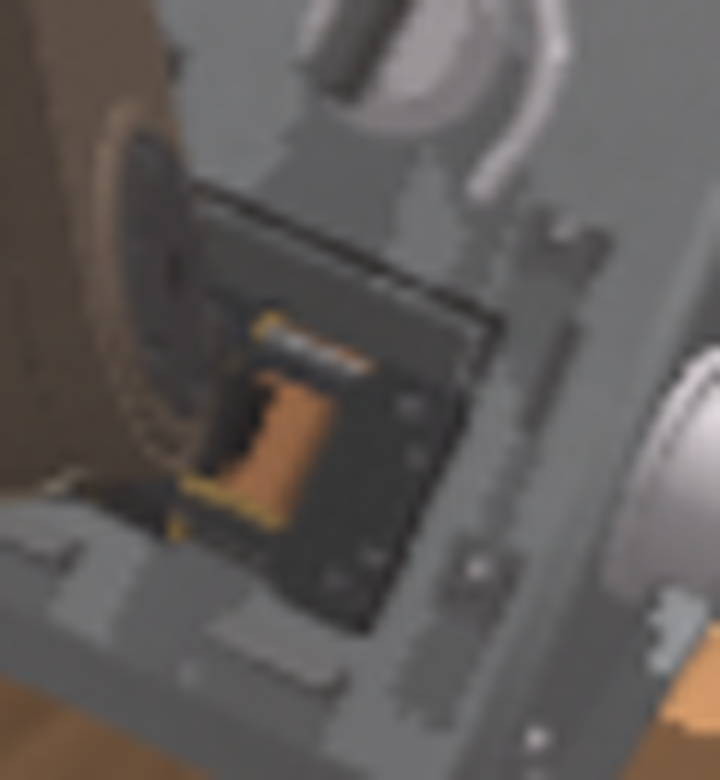

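View pics/t1.png

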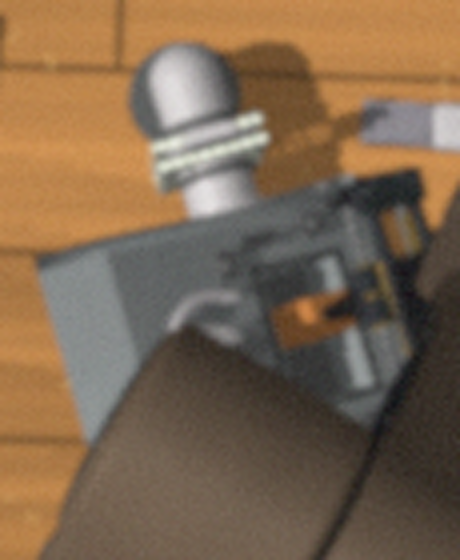

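```bash
python3 - <<'E'
from h import *
s=load("scene",1);t=load("top",1)
for c,n,(x0,y0),sc in((s,'s',(215,185),12),(t,'t',(195,115),4)):
    for z in(-.015,.0038,.015,.063,.12): u,v=proj(c,F(-.0748,-.017,z));print(n,z,round((u-x0+.5)*sc),round((v-y0+.5)*sc))
w=pts(s)
q=(w-p0)@R
print((q[225:246:2,226:262:2,2]*1000).round(0).astype(int) if 1 else 0)
w=pts(t);q=(w-p0)@R
print((q[180:204:2,260:304:2,2]*1000).round(0).astype(int))
E
```

```text
s -0.015 276 436
s 0.0038 257 430
s 0.015 246 426
s 0.063 195 410
s 0.12 130 388
t -0.015 312 320
t 0.0038 325 316
t 0.015 332 313
t 0.063 366 301
t 0.12 408 286
[[133 139 127 125  16  15  15 135 133 134 140 138 128   4  -1   3   2  -8]
 [121 118 141 135 126 128   7 137 135 135 138 135   3  -1   6   2  -2  -2]
 [  8 112   1 111 136 137 138 132 135 137 137 132  -4   2  -2   0  -4   0]
 [  1  -1   5  -2  -1 106 136 141 133 142 132  98  -2   9  14   8  -1  -3]
 [  0  -1   2  -2  -3   2 137 127 131 136 133   2   6   9  10   9   5   4]
 [  2  -1  -2  -2  -3   3  -1 138 137 138 119   2   1   9   6   6   2   7]
 [ -4  -2  -3  14  15   7   1  -1  -4 129   0   5   4  -2   4  -1   4  -3]
 [  2   8   0  -6  15  20  13   7  -3  -3   4   2   0  -2   2  -3   1  -2]
 [ -5  -7   0   2  -2  -1  17  18  13   1  -1   3  -5  -2  -2   3  -1 -13]
 [-25 -14  -8 -10   3  -1  -2   3   1  -8   1  -2   0  -3   2  -2   5 -26]
 [-31 -24 -18 -18 -10  -7   1  -1   1  -3  -1  -7   3   2  -4   1  -9 -35]]
[[                   1                    0                   -3
                    -2                    1    
[... 4996 characters left out ...]
     2
                     1                  110                   16
                   130                  137                  350
                   392]
 [                  52                   50                    0
                   -19                  -44                  -42
                   -50                  -44                  -49
                   -42                  -29                  -17
                    -9                   -2                    0
                     0                  108                   16
                    -3                  135                  382
                   381]]<stdin>:9: RuntimeWarning: invalid value encountered in cast
```

```bash
python3 - <<'E'
from h import *
for n in("scene","top"):
    c=load(n);u,v=proj(c,[.183,-.598,.184]);print(n,u,v)
    w=pts(c);k=(abs(w[...,0]-.183)<.09)&(abs(w[...,1]+.598)<.12)&(w[...,2]>.15)
    P=w[k];print(len(P),np.percentile(P[:,2],[0,1,5,20,50]).round(3))
s=load("scene");crop(s,0,150,100,260,7,"s0_grip.png")
t=load("top",1);crop(t,245,165,310,215,12,"t1b.png")
E
```

```text
scene 47.24543372968867 226.60417946015963
4718 [0.212 0.243 0.307 0.335 0.495]
top 431.7859376950836 308.5854142352541
3974 [0.213 0.292 0.311 0.342 0.528]
```

View pics/s0_grip.png

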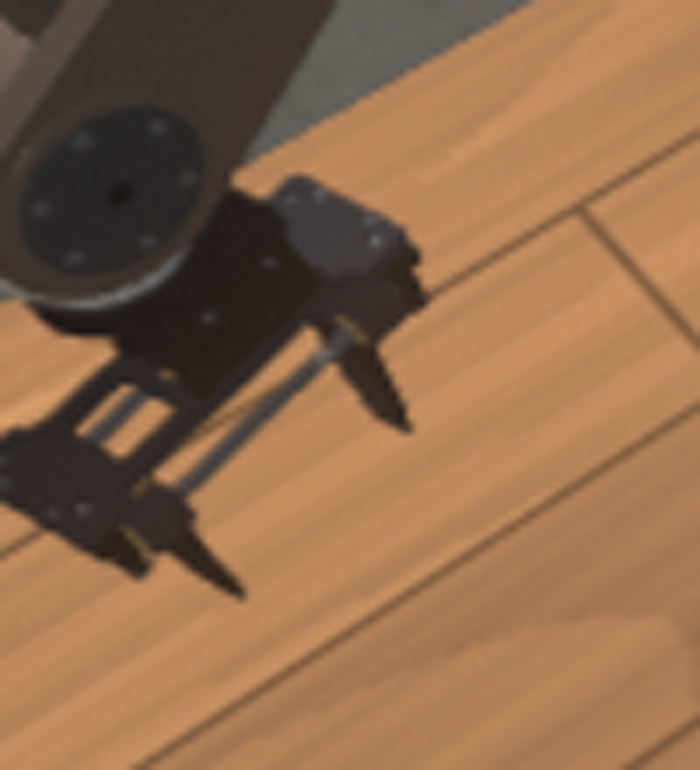

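View pics/t1b.png

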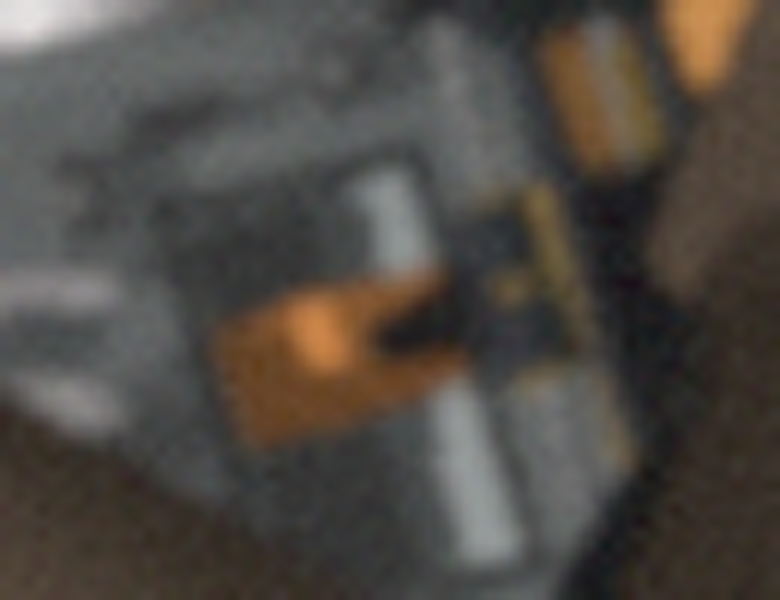

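The gripper closed on nothing: in the top crop the closed fingers (px (410,330)) lie over the stub's top, and the depth at the start shows the tips near z 0.212 while the reported TCP is 0.184. So the real finger ends seem to sit behind the stated TCP; I'll check by touching the stub's top.

```bash
python3 - <<'E'
from h import *
from station import arm
def st(n):
    o=arm.observe();f=o["eef_pos"];print(n,"t%.1f"%o["time_s"],((f-p0)@R).round(4),(R.T@o["wrist_force"]).round(1),"w%.3f"%o["width"])
st("now")
c=arm.movel(F(-.0748,-.017,-.033),vel=.02,contact_N=4);st(c)
arm.movel(F(-.0748,-.017,.06),vel=.15);st("up")
for n in("scene","top"):
    c=arm.camera(n);np.savez(f"{n}2.npz",**c)
    for z in (.06,.08,.09,.1): print(n,z,np.round(proj(c,F(-.0748,-.017,z)),1))
crop(arm.camera("top"),235,150,325,215,8,"t2.png")
crop(load("scene",2),205,170,285,250,8,"s2.png")
E
```

```text
now t5.2 [-0.0748 -0.017  -0.015 ] [ 0.1  0.3 -0.4] w0.008
True t5.4 [-0.0748 -0.017  -0.0153] [1.4 0.2 3.9] w0.003
up t6.1 [-0.0747 -0.0167  0.0591] [ 0.8 -0.1 -0.3] w0.003
scene 0.06 [231.  218.7]
scene 0.08 [229.2 218.1]
scene 0.09 [228.2 217.8]
scene 0.1 [227.3 217.5]
top 0.06 [285.4 190. ]
top 0.08 [289.  188.7]
top 0.09 [290.8 188. ]
top 0.1 [292.7 187.3]
```

View pics/t2.png

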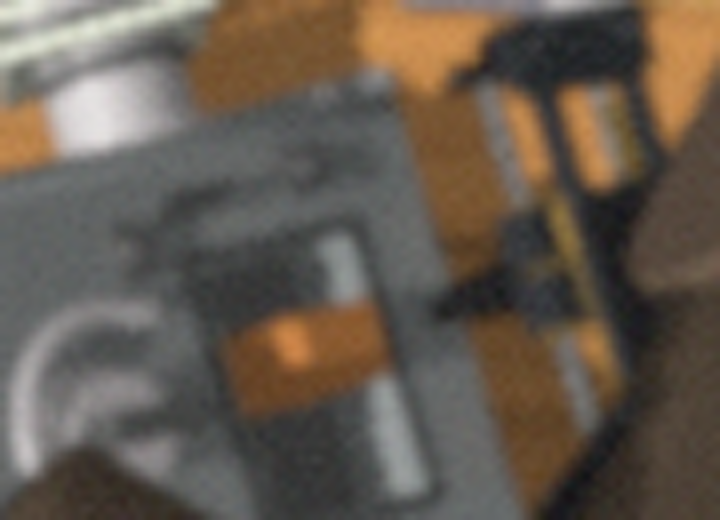

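View pics/s2.png

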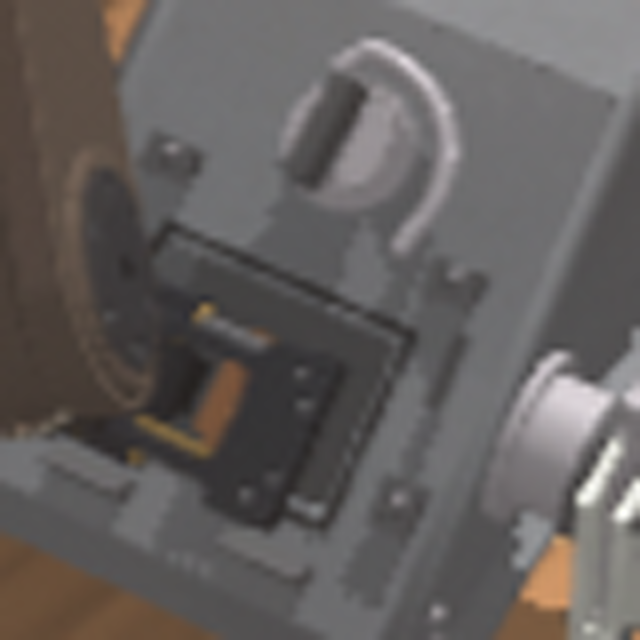

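The touch came at TCP z=-15.3 mm against the stub top's +15 mm, and the tip at top px (289,188) fits the same: the finger ends are 30 mm behind the reported TCP. I'll correct all targets by 30 mm along the approach and retry.

```bash
cat >> h.py <<'E'
D=.030  # real finger ends lie this far behind the reported TCP
def tipF(x,y,z): return F(x,y,z-D)          # approach NF
def tipW(x,y,z): return np.array([x,y,z-D])  # approach down
def st(arm,n,face=False):
    o=arm.observe();f=o["eef_pos"];w=o["wrist_force"]
    if face: f=(f-p0)@R;w=R.T@w;f=f+[0,0,D]
    else: f=f+[0,0,D]
    print(n,"t%.1f"%o["time_s"],"tip",f.round(4),w.round(1),"w%.3f"%o["width"],"j6 %.2f"%o["joint_positions"][5])
E
python3 - <<'E'
from h import *
from station import arm
arm.grip(.56)
c=arm.movel(tipF(-.0748,-.017,-.015),vel=.12,contact_N=10);st(arm,f"in {c}",1)
arm.grip(0,30);st(arm,"grip",1)
E
```

```text
in False t8.3 tip [-0.075  -0.0173 -0.0144] [ 0.6 -0.2 -0.9] w0.564 j6 -1.03
grip t8.8 tip [-0.0749 -0.0171 -0.0147] [ 0.2 -0.2  3.4] w0.359 j6 -1.03
```

```bash
python3 - <<'E'
from h import *
from station import arm
arm.movel(tipF(-.0748,-.017,.09),vel=.15);st(arm,"out",1)
p=tipF(-.0748,-.017,.09);arm.movel(p+[0,.05,.13],vel=.25)
o=ori(DN,az(90))
arm.reach(tipW(.471,.365,.15),o);st(arm,"over tray")
c=arm.movel(tipW(.471,.365,.039),vel=.12,contact_N=8);st(arm,f"down {c}")
arm.grip(.6);arm.movel(tipW(.471,.365,.17),vel=.25);st(arm,"rel")
c=arm.camera("scene");np.savez("scene3.npz",**c);crop(c,180,120,345,260,4,"s3.png")
E
```

```text
out t9.6 tip [-0.0746 -0.0167  0.0891] [-1.1 -0.4 -1.2] w0.359 j6 -0.99
over tray t12.1 tip [0.4717 0.3643 0.1501] [-0.6 -0.3 -0.2] w0.355 j6 -1.02
down False t13.2 tip [0.4714 0.3652 0.0397] [-0.2 -0.8 -0.8] w0.356 j6 -1.02
rel t14.5 tip [0.4705 0.3647 0.169 ] [ 0.4  0.6 -0.5] w0.599 j6 -1.02
```

View pics/s3.png

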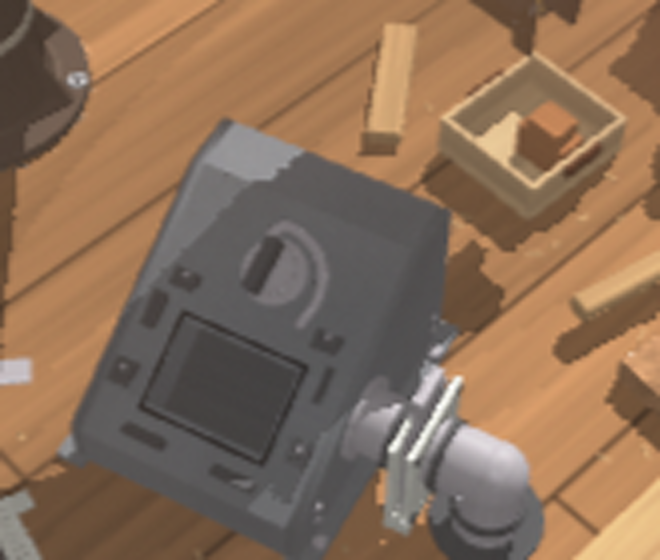

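```bash
python3 - <<'E'
from h import *
from station import arm
arm.movel(tipW(.471,.365,.28),vel=.3)
arm.grip(.45)
o=ori(DN,-az(-12.8))
arm.reach(tipW(.4603,-.367,.27),o);st(arm,"over")
c=arm.movel(tipW(.4603,-.367,.023),vel=.2,contact_N=8);st(arm,f"down {c}")
arm.grip(0,45);st(arm,"grip")
arm.movel(tipW(.4603,-.367,.20),vel=.2);st(arm,"up")
for n in("scene","top"):
    c=arm.camera(n);np.savez(f"{n}4.npz",**c)
crop(load("scene",4),90,170,250,300,4,"s4.png");crop(load("top",4),290,160,400,260,5,"t4.png")
E
```

```text
over t18.6 tip [ 0.4605 -0.3667  0.27  ] [ 0.6 -0.5  0.2] w0.450 j6 2.58
down False t20.0 tip [ 0.4607 -0.3673  0.0239] [-0.2  0.5 -0.3] w0.452 j6 2.58
grip t20.6 tip [ 0.4604 -0.3671  0.0231] [1.3 0.4 2. ] w0.122 j6 2.58
up t21.6 tip [ 0.4598 -0.3665  0.1988] [-0.6 -0.5 -2.9] w0.122 j6 2.58
```

View pics/s4.png

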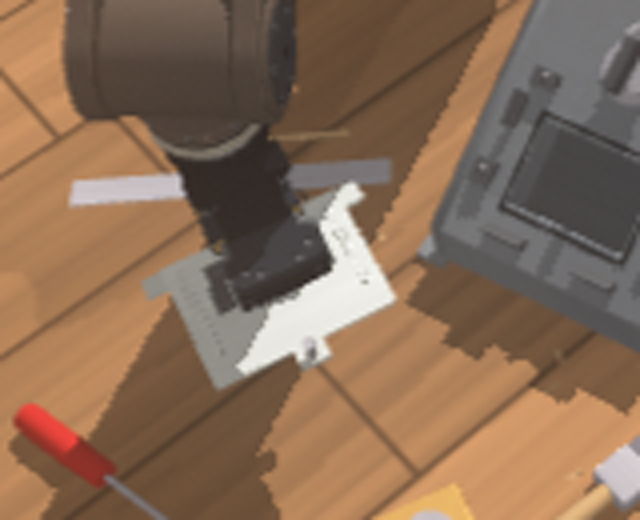

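View pics/t4.png

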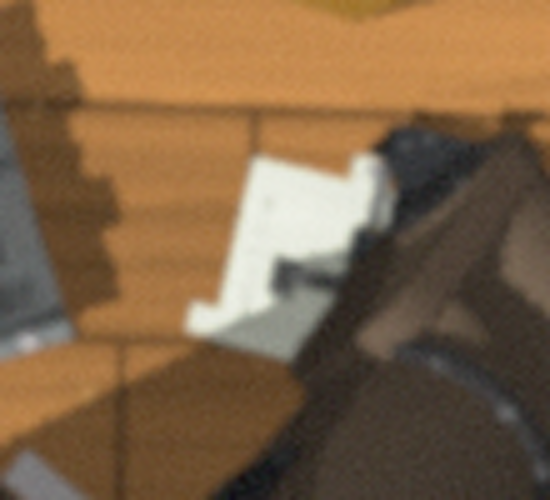

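```bash
python3 - <<'E'
from h import *
s=load("scene",4);t=load("top",4)
from station import arm
pz=np.array([0,0,.1797]);n=np.array([0,0,1.]);g=np.array([.4600,-.3667])
xa=az(-12.8)[:2];ya=np.array([-xa[1],xa[0]])
for c,nm,U in((s,'s',[(143,278),(349,182),(148,299),(359,203),(310,345),(397,297)]),(t,'t',[(187,328),(192,300),(258,155),(372,157)])):
    x0,y0,k=(90,170,4) if nm=='s' else (290,160,5)
    for u,v in U:
        w=onplane(c,u/k+x0-.5,v/k+y0-.5,pz,n)[:2]-g;print(nm,(u,v),"x %.1f y %.1f"%(1e3*w@xa,1e3*w@ya))
E
```

```text
s (143, 278) x -50.5 y -87.4
s (349, 182) x -50.8 y 89.4
s (148, 299) x -30.5 y -90.5
s (359, 203) x -27.9 y 88.1
s (310, 345) x 71.3 y 2.5
s (397, 297) x 67.1 y 77.8
t (187, 328) x -46.9 y 93.0
t (192, 300) x -28.8 y 94.0
t (258, 155) x 71.8 y 74.2
t (372, 157) x 88.9 y 2.6
```

```bash
python3 - <<'E'
from h import *
from station import arm
o=ori(NF,-R[:,0])
arm.movel(tipW(.4603,-.367,.26),vel=.25)
arm.reach(tipF(-.073,-.0075,.12),o);st(arm,"hover",1)
arm.movel(tipF(-.073,-.0075,.05),vel=.15)
st(arm,"pre",1)
c=arm.camera("scene");np.savez("scene5.npz",**c);crop(c,180,150,320,270,5,"s5.png")
c=arm.camera("top");np.savez("top5.npz",**c);crop(c,195,120,315,255,5,"t5.png")
E
```

```text
hover t23.9 tip [-0.0733 -0.0073  0.1198] [-1.7  0.4 -2.5] w0.122 j6 0.58
pre t24.5 tip [-0.0732 -0.0078  0.0508] [-1.6  0.2 -2.5] w0.122 j6 0.55
```

View pics/s5.png

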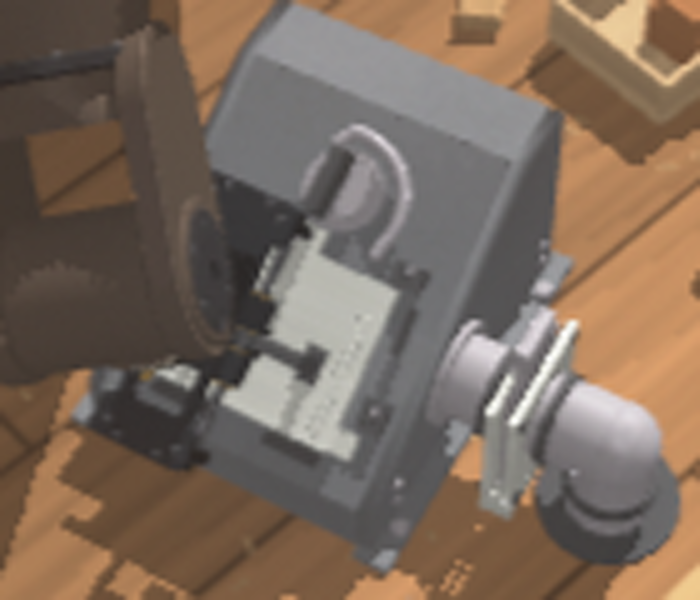

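View pics/t5.png

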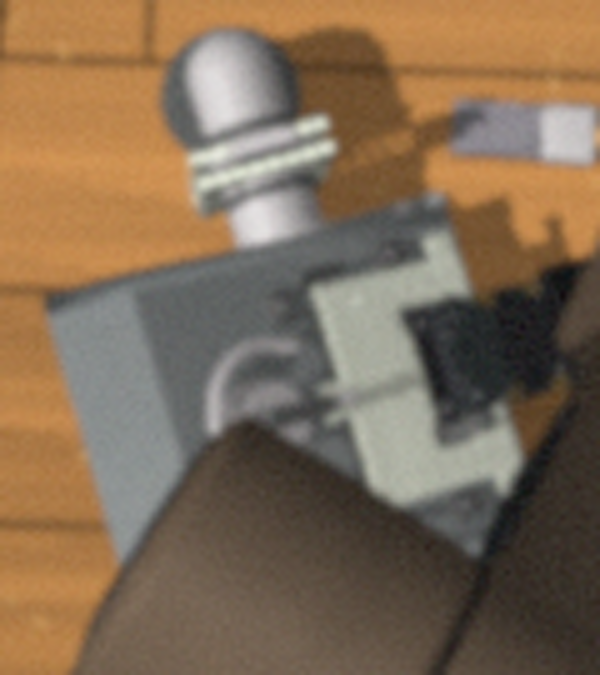

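Cover is aligned between the guides, tongue at top px (325,400) towards the cam. Lower with a contact stop.

```bash
python3 - <<'E'
from h import *
from station import arm
c=arm.movel(tipF(-.073,-.0075,.0205),vel=.05,contact_N=6);st(arm,f"down {c}",1)
E
```

```text
down True t25.1 tip [-0.0729 -0.0072  0.0225] [ 1.2 -0.9  0.8] w0.125 j6 0.54
```

```bash
python3 - <<'E'
from h import *
from station import arm
c=arm.movel(tipF(-.083,-.0075,.0228),vel=.02,contact_N=6);st(arm,f"slide {c}",1)
c=arm.camera("scene");np.savez("scene6.npz",**c);crop(c,180,150,320,270,5,"s6.png")
E
```

```text
slide True t25.5 tip [-0.0775 -0.007   0.0225] [3.2 0.7 3.7] w0.124 j6 0.54
```

View pics/s6.png

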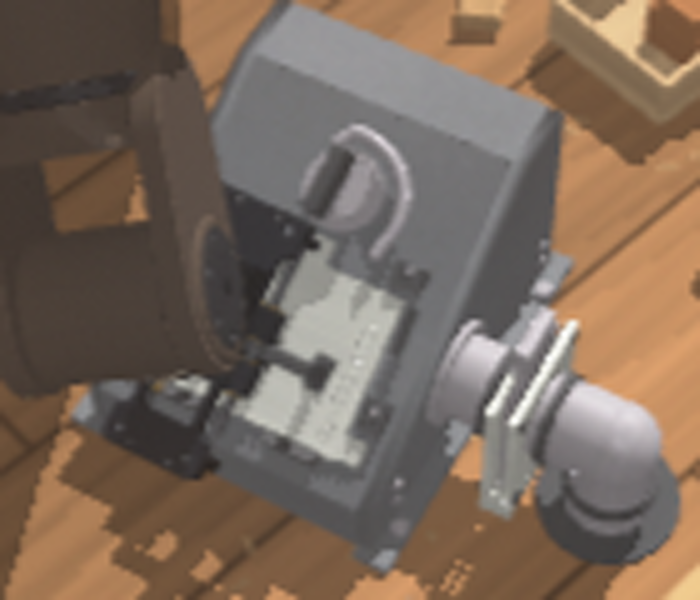

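```bash
python3 - <<'E'
from h import *
from station import arm
arm.grip(.35);st(arm,"rel",1)
arm.movel(tipF(-.0765,-.0072,.10),vel=.15)
# go straight to above the cam wing
a=0.04
o=ori(NF,-(np.cos(a)*R[:,1]+np.sin(a)*R[:,0]))
arm.reach(tipF(.048,-.0065,.11),o);st(arm,"cam hover",1)
c=arm.camera("scene");np.savez("scene7.npz",**c);crop(c,180,130,320,270,5,"s7.png")
c=arm.camera("top");np.savez("top7.npz",**c)
q=(pts(load("scene",7))-p0)@R
E
```

```text
rel t26.1 tip [-0.0775 -0.0069  0.0222] [ 0.3 -0.3 -0.7] w0.351 j6 0.54
cam hover t28.1 tip [ 0.0478 -0.0064  0.1096] [-0.8  0.  -0.5] w0.351 j6 -0.84
```

View pics/s7.png

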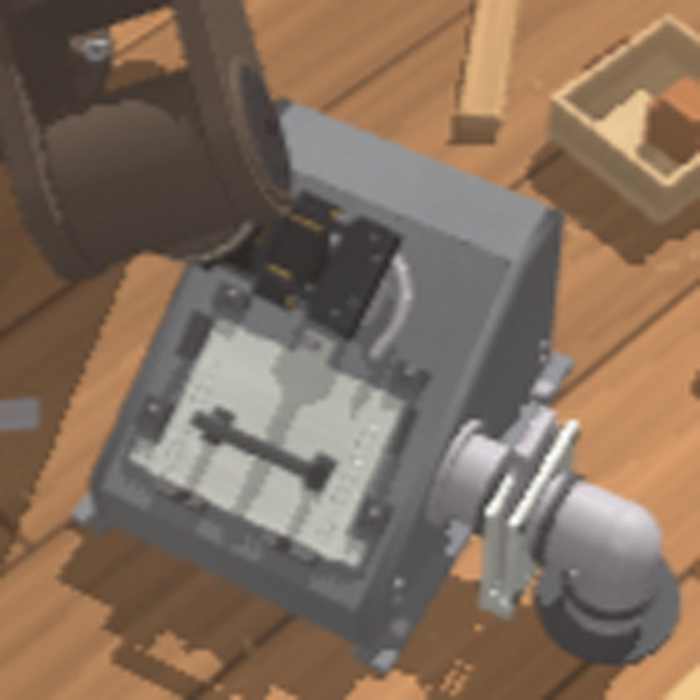

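```bash
python3 - <<'E'
from h import *
from station import arm
c=arm.movel(tipF(.048,-.0065,.0265),vel=.12,contact_N=8);st(arm,f"down {c}",1)
arm.grip(0,20);st(arm,"grip20",1)
o=arm.observe();print((R.T@o["wrist_torque"]).round(2))
c=arm.camera("scene");np.savez("scene8.npz",**c);crop(c,180,130,320,270,5,"s8.png")
E
```

```text
down False t29.0 tip [ 0.0479 -0.0068  0.0271] [-1.2  0.4 -0.1] w0.348 j6 -0.88
grip20 t29.5 tip [ 0.0479 -0.0071  0.0268] [ 0.1 -3.9  2.1] w0.123 j6 -0.88
[-0.66  0.21  0.07]
```

View pics/s8.png

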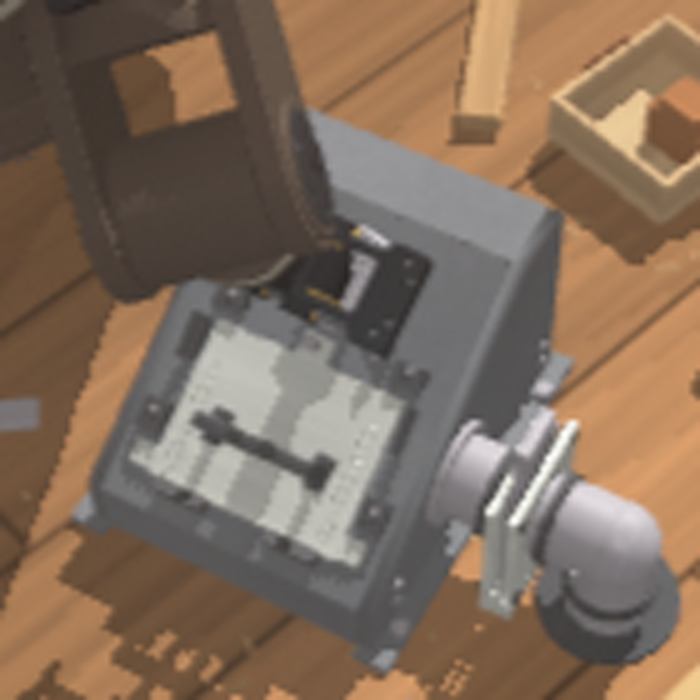

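```bash
python3 - <<'E'
from h import *
from station import arm
arm.movel(tipF(.048,-.0075,.0265),vel=.05)
arm.grip(0,55)
j0=np.array(arm.observe()["joint_positions"])
for d in (20,40,60,80,100):
    j=j0.copy();j[5]+=np.radians(d);arm.set_joints(j)
    o=arm.observe();f=R.T@o["wrist_force"];print(d,"t%.1f"%o["time_s"],((o["eef_pos"]-p0)@R*1e3).round(1),f.round(1),"Tz %.2f"%(R.T@o["wrist_torque"])[2],"w%.3f"%o["width"])
    if np.linalg.norm(f)>45: print("stop");break
E
```

```text
20 t30.5 [47.7 -7.7 -3.2] [-0.1 -6.5 -1.9] Tz -0.05 w0.126
40 t30.9 [47.3 -8.4 -3.1] [ -4.1 -10.3  -3.1] Tz 0.02 w0.121
60 t31.3 [46.7 -8.8 -3.1] [ -6.5 -13.3  -6.6] Tz -0.06 w0.126
80 t31.8 [46.  -9.  -3.1] [-11.4 -13.5  -7.3] Tz -0.06 w0.122
100 t32.2 [45.3 -9.  -3.1] [-16.6 -13.2  -7.9] Tz 0.02 w0.126
```

```bash
python3 - <<'E'
from h import *
from station import arm
def rep(n):
    o=arm.observe();f=R.T@o["wrist_force"];print(n,"t%.1f"%o["time_s"],((o["eef_pos"]-p0)@R*1e3).round(1),f.round(1),"Tz %.2f"%(R.T@o["wrist_torque"])[2],"w%.3f"%o["width"]);return np.linalg.norm(f)
arm.movel(F(.0450,-.0093,-.0035),vel=.03);rep("recentred")
c=arm.camera("scene");np.savez("scene9.npz",**c);crop(c,180,130,320,270,5,"s9.png")
c=arm.camera("top");crop(c,195,120,315,255,5,"t9.png")
E
```

```text
recentred t32.5 [45.3 -8.9 -3.2] [2.8 1.7 6.5] Tz 0.00 w0.123
```

View pics/s9.png

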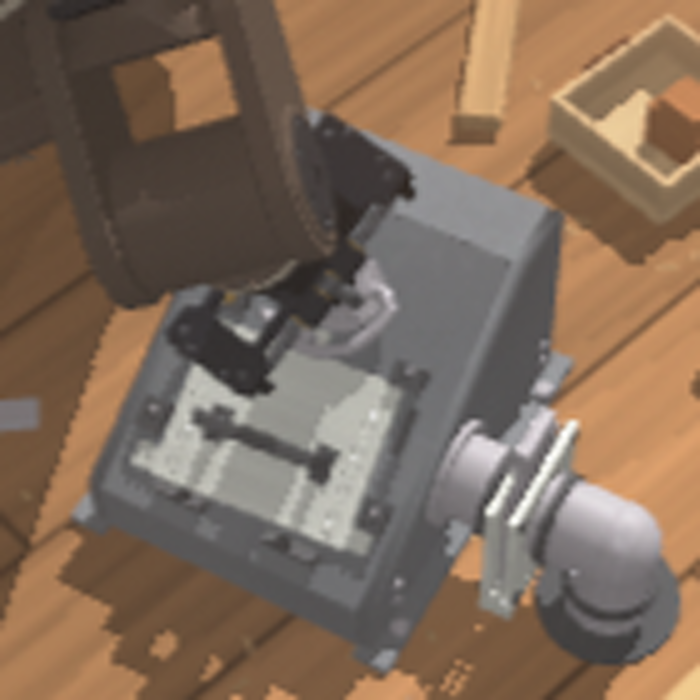

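View pics/t9.png

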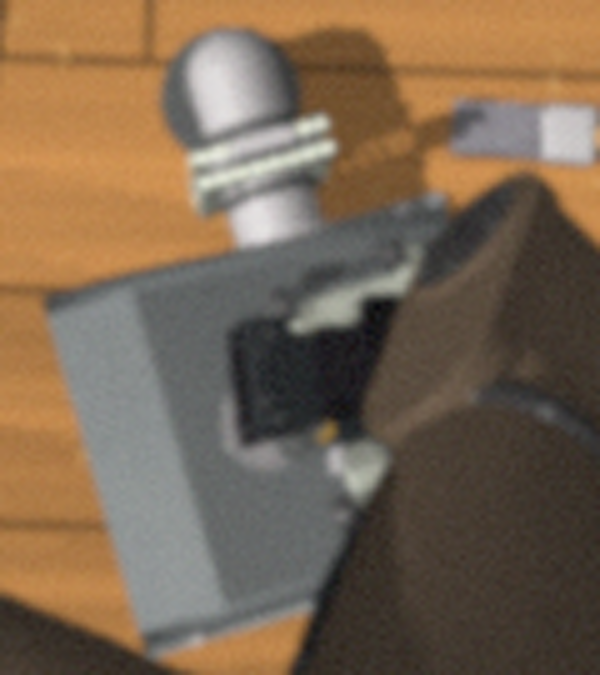

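The hook (s9 px (370,310)→(320,345)) has gone round the bolt, and the cover has started upward. Continue to the stop.

```bash
python3 - <<'E'
from h import *
from station import arm
def rep(n):
    o=arm.observe();f=R.T@o["wrist_force"];print(n,"t%.1f"%o["time_s"],((o["eef_pos"]-p0)@R*1e3).round(1),f.round(1),"Tz %.2f"%(R.T@o["wrist_torque"])[2],"j6 %.3f"%o["joint_positions"][5],"w%.3f"%o["width"]);return np.linalg.norm(f)
j0=np.array(arm.observe()["joint_positions"])
a0=.04+np.radians(100)
# wing angle from tool: j6=-0.91 at a=0 
for a in (2.1,2.4,2.7,2.95,3.1,3.16):
    j=j0.copy();j[5]=-0.91+a;arm.set_joints(j)
    if rep(a)>45: print("stop");break
E
```

```text
2.1 t33.0 [44.8 -8.6 -3.2] [-6.   1.3  0.8] Tz -0.03 j6 1.186 w0.124
2.4 t33.4 [44.3 -8.3 -3.2] [-9.   4.5  2.5] Tz -0.03 j6 1.486 w0.124
2.7 t33.7 [44.  -7.7 -3.2] [-11.4   7.9   2.7] Tz -0.01 j6 1.786 w0.125
2.95 t34.1 [43.8 -7.2 -3.2] [-11.8  12.    3.8] Tz -0.07 j6 2.036 w0.124
3.1 t34.4 [43.8 -6.9 -3.2] [-12.2  13.6   5.6] Tz -0.02 j6 2.186 w0.126
3.16 t34.6 [43.8 -6.8 -3.2] [-12.6  13.9   5. ] Tz 0.91 j6 2.244 w0.122
```

Tz jumped from −0.02 to 0.91 N m between 3.10 and 3.16: the stop. Release and look.

```bash
python3 - <<'E'
from h import *
from station import arm
arm.grip(.4)
e=arm.observe()["eef_pos"]
arm.movel(e+.09*R[:,2],vel=.15)
o=ori(DN,az(18.1))
print(arm.observe()["joint_positions"].round(2), arm.ik(tipW(.676,-.0075,.25),o))
arm.movel(e+.09*R[:,2]+[0,0,.08],vel=.3)
arm.reach(tipW(.676,-.0075,.25),o);st(arm,"gate hover")
for n in("scene","top"):
    c=arm.camera(n);np.savez(f"{n}10.npz",**c)
s=load("scene",10);t=load("top",10)
crop(s,180,130,320,270,5,"s10.png");crop(t,195,100,315,245,4,"t10.png")
for c,nm in((s,'s'),(t,'t')):
    q=(pts(c)-p0)@R
    for n,(zl,zh,xc,dx) in dict(handle=(.04,.055,-.068,.03),wing=(.044,.06,.047,.05)).items():
        k=(q[...,2]>zl)&(q[...,2]<zh)&(abs(q[...,0]-xc)<dx)&(abs(q[...,1]+.01)<.06);Q=q[k]
        if len(Q)>5: r=cv2.minAreaRect((Q[:,:2]*1e3).astype(np.float32));print(nm,n,len(Q),(Q.mean(0)*1e3).round(1),np.round(np.r_[r[0],r[1],r[2]],1))
E
```

```text
[-0.45  0.44  1.64  0.37  1.45  2.28] [-1.08728469e-01  5.36985533e-01  1.37635508e+00 -4.44089210e-16
  1.22825204e+00 -4.24633063e-01]
gate hover t38.8 tip [ 0.6759 -0.0076  0.2498] [-0.  -0.2 -0.2] w0.399 j6 -0.42
s handle 91 [-64.4  -4.5  47.3] [-64.4  -4.5  12.   91.3   0.3]
s wing 55 [46.  -7.3 50.6] [47.1 -6.8 52.2 12.6  0.2]
t handle 117 [-64.3  -0.7  46.6] [-65.6  -1.5  17.3  91.4   1.7]
```

View pics/s10.png

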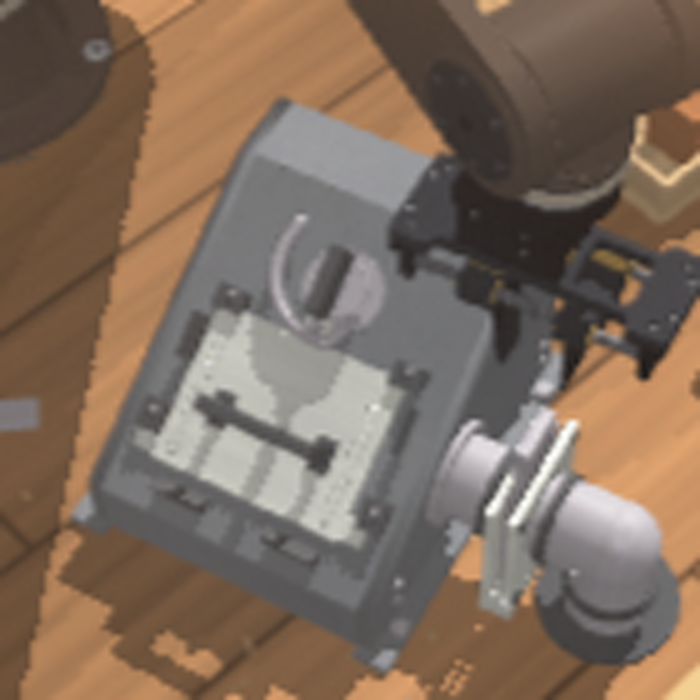

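View pics/t10.png

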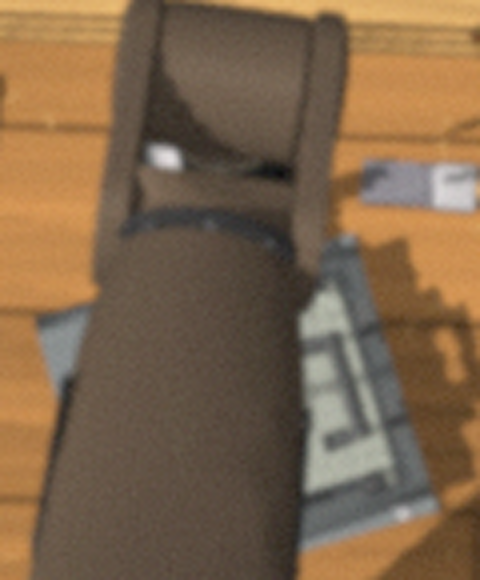

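Cover: handle at x −64.4 mm (from −77.5; +13), wing along the slope reversed, lower edge off the sill and ears under clips. Now the gate.

```bash
python3 - <<'E'
from h import *
from station import arm
c=arm.movel(tipW(.676,-.0075,.139),vel=.15,contact_N=6);st(arm,f"down {c}")
arm.grip(0,20);st(arm,"grip")
arm.grip(0,55)
c=arm.movel(tipW(.676,-.0075,.139+.045),vel=.08);st(arm,f"up45 {c}")
c=arm.movel(tipW(.676,-.0075,.139+.075),vel=.04,contact_N=18);st(arm,f"up {c}")
c=arm.camera("scene");np.savez("scene11.npz",**c);crop(c,210,110,330,260,4,"s11.png")
E
```

```text
down False t39.8 tip [ 0.6765 -0.0076  0.1399] [ 0.1 -1.6  0.6] w0.400 j6 -0.42
grip t40.4 tip [ 0.6776 -0.0071  0.1396] [ 8.   3.3 -1.1] w0.126 j6 -0.42
up45 False t41.3 tip [ 0.6776 -0.0071  0.185 ] [8.6 3.1 2. ] w0.127 j6 -0.42
up True t41.7 tip [ 0.6775 -0.007   0.1946] [ 3.2  0.5 -1. ] w0.121 j6 -0.42
```

View pics/s11.png

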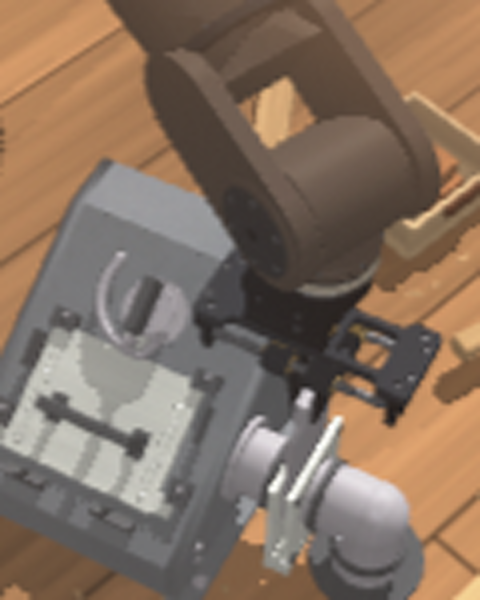

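```bash
python3 - <<'E'
from h import *
from station import arm
e=arm.observe()["eef_pos"]
c=arm.movel(e+[0,0,.012],vel=.03,contact_N=25);st(arm,f"up {c}")
arm.wait(.2);st(arm,"hold")
arm.grip(.4);e=arm.observe()["eef_pos"]
arm.movel(e+[0,0,.09],vel=.2);st(arm,"away")
arm.reach(tipW(.55,.25,.33),ori(DN,az(18.1)));st(arm,"parked")
for n in("scene","top"):
    c=arm.camera(n);np.savez(f"{n}12.npz",**c)
    w=pts(c);k=(abs(w[...,0]-.677)<.03)&(abs(w[...,1]+.0075)<.035)&(w[...,2]>.2)&(w[...,2]<.26);P=w[k];print(n,len(P),np.percentile(P[:,2],[5,50,95]).round(4) if len(P) else 0, P.mean(0).round(3) if len(P) else 0)
s=load("scene",12);crop(s,130,100,350,300,3.6 and 3,"s12.png");crop(load("top",12),90,80,420,280,2,"t12.png")
q=(pts(s)-p0)@R
for n,(zl,zh,xc,dx) in dict(handle=(.04,.055,-.068,.03),wing=(.044,.06,.047,.05)).items():
    k=(q[...,2]>zl)&(q[...,2]<zh)&(abs(q[...,0]-xc)<dx)&(abs(q[...,1]+.01)<.06);Q=q[k]
    r=cv2.minAreaRect((Q[:,:2]*1e3).astype(np.float32));print(n,len(Q),(Q.mean(0)*1e3).round(1),np.round(np.r_[r[0],r[1],r[2]],1))
E
```

```text
up True t42.0 tip [ 0.6775 -0.007   0.1947] [ 1.1 -0.2  2.3] w0.123 j6 -0.42
hold t42.2 tip [ 0.6775 -0.007   0.1946] [ 1.3 -0.6  2.2] w0.125 j6 -0.42
away t43.5 tip [ 0.6768 -0.0069  0.2833] [ 0.2 -0.5 -0.7] w0.400 j6 -0.42
parked t44.6 tip [0.5506 0.2492 0.3294] [ 0.6 -0.4 -0.5] w0.401 j6 0.00
scene 77 [0.2021 0.2226 0.23  ] [ 0.679 -0.009  0.22 ]
top 70 [0.2072 0.2251 0.2293] [ 0.674 -0.008  0.223]
handle 92 [-64.3  -5.2  47.4] [-64.4  -3.9  12.   91.7   0.2]
wing 55 [47.  -7.3 50.4] [46.8 -6.9 51.6 12.2  1.4]
```

View pics/s12.png

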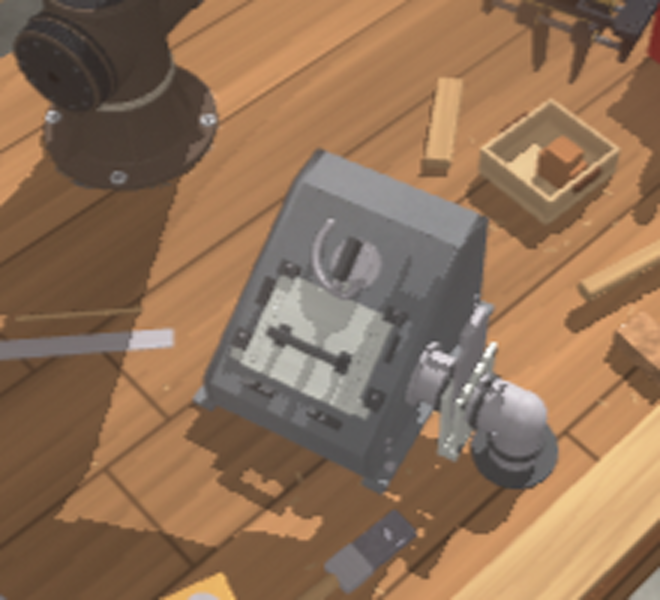

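View pics/t12.png

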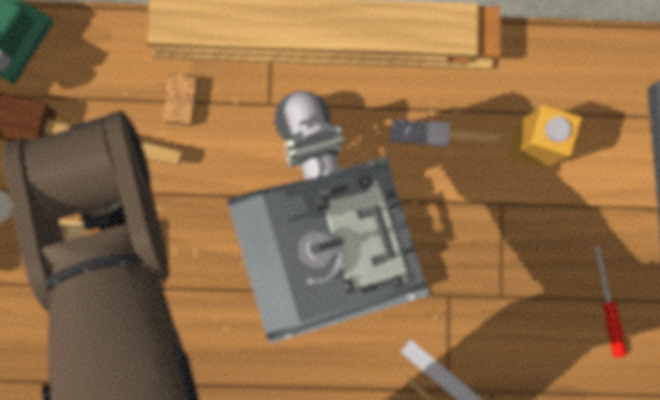

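```bash
python3 - <<'E'
from station import arm
arm.job_done();print("handed in",arm.observe()["time_s"])
E
```

```text
the job is handed in; nothing more can be done
the job is handed in; nothing more can be done
```

The job is done and handed in at about 45 s of the 72 s allowed. The work was done in the order asked, and the robot was parked clear of everything.

**What the last checks showed**
- **Offcut:** It stands in the tray and the hatch mouth is empty, by the pictures.
- **Cover:** It was laid flat against the sill, stopping on contact at x = −77.5 mm. Drawn up, its handle measures x = −64.4 mm, a rise of 13 mm against the nominal 12. Its edge and ears appear to be under the clips.
- **Cam:** I turned it half a turn until the torque jumped from about 0 to 0.9 N m at 3.14–3.16 rad, which is the stop. The wing measures within about 1.5° of half a turn.
- **Blast gate:** The tab rose about 55 mm, with its top going from 0.170 to 0.2255 m. It stopped there, and a second pull stopped at the same height within 0.1 mm. With an estimated start of 4–5 mm that makes about 60 mm, fully open. The start value is inferred from the housing's height, not read directly.
- **Bystanders:** Those visible in the last pictures look unmoved. The glue bottle and mallet were partly hidden behind the arm.

**What failed or disagreed**
- **Missed first grasp:** The gripper closed on nothing on the first try for the offcut. The real finger ends lie about 30 mm behind the stated tool point. I confirmed this by a light touch (4 N) on the stub, and by the pictures, which gave 25–30 mm. I corrected every later move by 30 mm.
- **Cam axis position:** My first estimate seems to have been about 3 mm off. The side load reached about 20 N partway through the turn, so I re-centred and carried on. The wrist force stayed well under its limit.

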